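# Load, close and seal a battery pack case

## Robot

A 7-joint arm with a two-finger parallel gripper is mounted at the origin on the work surface. World frame = base frame: x ahead of the robot, y to its left, z up, the work surface at z = 0. Lengths are in mm, angles in degrees, forces in N, time in s.
With the tool pointing down it reaches from about 400 to 850 mm from the base axis. Payload 4.5 kg.
Tool frame: the origin (TCP) lies midway between the tips of the shut fingers; the grasp point (between the pads) lies 19 mm behind it (arm.grip_point_offset is the distance from the TCP to the grasp point, in mm); z points along the fingers, y is the line along which they close (so a half turn about z gives the same grasp; the last joint's range is limited). The gripper opens to 88 mm and grips with 3 to 60 N. Pads are 18 mm wide; open, the fingers measure 123 mm over their backs; the gripper's body (75 mm by 187 mm) begins 45 mm behind the grasp point.
Start: joints at [70.863, 39.483, -11.15, 89.685, 9.013, 51.709, -12.324], TCP at [224.757, -583.213, 238.743] pointing down, gripper open.
Joint ranges: [-172.22, 172.22], [-26.19, 119.32], [-84.43, 86.54], [7.71, 146.69], [-57.33, 237.33], [2.42, 119.75], [-152.13, 152.13]. Speed limits (degrees/s): [147.25, 147.25, 180, 180, 180, 180, 180].

## Interface

Orientations are given as [roll, pitch, yaw] about the fixed x, y, z axes, in that order (R = Rz(yaw) Ry(pitch) Rx(roll)).
In Python, from cell import arm gives the robot as it stands.
- The arm moves only by the tool servo_tool, never from a script. Its argument "series" is a list of rows, each a list of 2 entries, a list of its own where there are three numbers: the shift along the world's x, y, z as a fraction of full scale, then the turn, a rotation vector about the world's x, y, z as a fraction of full scale. A call has exactly 8 rows; each row shifts and turns the commanded pose from where the row before left it; what a row does not reach is not made up. Full scale, the value 1, is 0.04 m for a shift and 180 degrees for a turn. A row lasts 1/8 s, in which the tool goes at most 62.5 mm and 10.7 degrees, less where a joint would pass 70% of its speed; a pose out of reach is approached as far as the arm can. A call with a number of a shift or a turn outside -1 to 1 is refused whole. A call with a gripper value outside its range is refused whole. "grip" is the opening, from 0 (shut) to 1 (fully open), set as the call begins (left out, the last holds). The fingers move at their own pace and stop on an object; the grip force is fixed at half the most. Time passes only in rows, so rows that do not move let the fingers close, or fill a call up. It gives the time, the measured TCP pose, the force, the opening and the grip force at its end, in the units of the state.
- arm.read_state(): the state, without advancing time (a new reading comes with each control period).
- arm.camera(name): name is "scene" or "top"; returns a dict with "color" (400x640x3 uint8, red, green, blue), "fov_y" (degrees; the focal length in pixels is half the picture's height over the tangent of half this angle, whatever the lens; pixels are square), "cx", "cy" (the principal point, pixels), "world_from_camera" (4x4, takes a point from camera to world coordinates). Camera axes: x right, y up, looking along -z (the intrinsics and any distortion apply to the point x, -y, -z); pixel columns grow to the right and rows downward; lengths in mm; the calibration is good to about 2 mm. A picture is of the moment at which its call begins. There is no depth.
- arm.hand_in(): hands the job in; it is judged then, once.
The state is a dict: "time": time; "joint_positions": joint angles; "dq": joint speeds; "tau": joint torques, N m; "tcp_pos": TCP position; "orientation": TCP orientation; "wrist_force": force on the tool from outside, world axes, zero at the start; "moment": the same for the moment, N m; "grip_width": opening from 0.0 (shut) to 1.0 (fully open); "grasp_force": force on a finger pad.
Only numpy, scipy, OpenCV 4.12 (cv2) and the standard library are available. Lean on these libraries where they do the work, as an engineer would, in place of code of your own. Each camera call takes 0.05 s, during which the arm holds its last target. There are 200 camera calls.

## Task

Lay every battery block that is on the bench flat and lengthwise (cells along the length of the case) in the grey case, one to a bay, then gently fold the blue lid fully shut. Take the sealing pen and run its tip, lightly pressed in against the yellow strip, in one slow pass (about 3 cm/s) from the green dot along the front, round the corner and on to the red dot, then hang the pen upright in its fork rest again. Do not press the pen hard on the case, and leave the meter, spool and screwdriver alone.

Things in the scene. Friction and masses are not known exactly. Their poses are not given: they have to be found in the camera images.
- blockA: battery block: four dark red cylindrical cells lying side by side two over two in black end holders; acts as a rigid box 40 (its x) x 70 (its y, along the cells) x 40 mm high, about 0.19 kg. Origin: centre of its underside; z up. Lies flat on the table at the start. May be absent.
- blockB: battery block: four dark red cylindrical cells lying side by side two over two in black end holders; acts as a rigid box 40 (its x) x 70 (its y, along the cells) x 40 mm high, about 0.19 kg. Origin: centre of its underside; z up. Lies flat on the table at the start. May be absent.
- blockC: battery block: four dark red cylindrical cells lying side by side two over two in black end holders; acts as a rigid box 40 (its x) x 70 (its y, along the cells) x 40 mm high, about 0.19 kg. Origin: centre of its underside; z up. Lies flat on the table at the start. May be absent.
- blockD: battery block: four dark red cylindrical cells lying side by side two over two in black end holders; acts as a rigid box 40 (its x) x 70 (its y, along the cells) x 40 mm high, about 0.19 kg. Origin: centre of its underside; z up. Lies flat on the table at the start. May be absent.
- case: grey open case fixed to the bench, 108 (x) x 329 (y) mm over its 4 mm walls, rim at 50 mm. Origin: centre of its underside; +x to the hinge, -x front. Four bays 100 (x) x 78 (y) mm, centres at x = 0, y = 121.5, 40.5, -40.5, -121.5 mm, floor at 4 mm, 3 mm dividers up to 38 mm. A rigid flange 18 mm wide, top at 58 mm, runs outside the front and both ends, to x = -74, y = -184 and +184 mm.
- lid (a joint): angle of the blue lid, rad: 0 shut (top flush with the flange), grows as it opens; at the start 1.6 to 1.85, leaning back past upright; stop at 2.0. Plain rigid panel 108 mm (hinge to free edge) x 329 x 8 mm, 0.18 kg, no handle. Stiff hinge, about 0.22 N m of friction: stays where left. Can be folded by pushing its outer face from behind, then from above.
- lid_hinge (a point): middle of the lid's hinge line, which runs along the case's y, at the height of the case's rim (50 mm), in the plane of the lid's inner face
- lid_edge (a point): middle of the lid's free edge, on its outer face (the face that is on top when shut); 108 mm from the hinge line along the lid and 8 mm out from the inner face
- pen: sealing pen, 0.09 kg, upright in its rest: orange square grip 22 x 22 mm, from 6 to 62 mm above the origin, over a black square collar 44 x 44 x 6 mm; below, a round barrel 16 mm across down to -30 mm and a sprung brass nib with an 8 mm ball. Origin: centre of the collar's underside; z up along the pen; x, y along the sides of the grip.
- nib (a joint): how far the nib is pushed up into the pen, m: 0 free, 0.008 the stop; a soft spring, about 0.8 N to start and 2.8 N at the stop
- nib_tip (a point): lowest point of the nib's ball: 50 mm below the pen's origin when the nib is free, moves up with the nib
- rest: aluminium fork rest fixed to the bench: two prongs 64 mm long (x), 18 mm thick, 26 mm apart in y, the gap open at both ends and above, tops at 62 mm; base plate 75 x 86 x 6 mm. Origin: centre of its underside; z up. The pen hangs with its collar across both prongs, barrel in the gap, its origin 62 mm above this origin; any quarter turn of the collar fits.
- meter: bystander: loose yellow hand meter 78 x 150 x 36 mm; origin at the centre of its underside; leave it alone
- spool: bystander: loose spool of metal strip, 72 mm across, 26 mm high; origin at the centre of its underside; leave it alone
- driver: bystander: loose screwdriver 150 mm long lying on the bench beyond the case; leave it alone
- seam0 (a point): on the strip's middle line, at the flange's top: the green dot. The yellow strip, 8 mm wide, runs along the middle of the flange: from here along the front to the corner at -y, then along the -y end to the red dot; straight between neighbouring seam points
- seam1 (a point): on the strip's middle line, at the flange's top: one fifth of the front strip
- seam2 (a point): on the strip's middle line, at the flange's top: two fifths of the front strip
- seam3 (a point): on the strip's middle line, at the flange's top: three fifths of the front strip
- seam4 (a point): on the strip's middle line, at the flange's top: four fifths of the front strip
- seam5 (a point): on the strip's middle line, at the flange's top: the corner
- seam6 (a point): on the strip's middle line, at the flange's top: half of the side strip
- seam7 (a point): on the strip's middle line, at the flange's top: the red dot

How it is judged (in metres and radians):
On the way, in this order (a step that is already met when the one before it is completed fails the run):
1. every block present lies flat and lengthwise in a bay of its own (x of blockA in the frame of case between -0.034 and 0.034 m and y of blockA in the frame of case between -0.132 and 0.132 m and z of blockA in the frame of case between -0.002 and 0.01 m and angle between each of blockA, blockB, blockC, blockD's own z axis and vertical below 0.12 rad and angle between the y axis of each of blockA, blockB, blockC, blockD and the y axis of case, either way round below 0.4 rad and x of blockB in the frame of case between -0.034 and 0.034 m and y of blockB in the frame of case between -0.132 and 0.132 m and z of blockB in the frame of case between -0.002 and 0.01 m and x of blockC in the frame of case between -0.034 and 0.034 m and y of blockC in the frame of case between -0.132 and 0.132 m and z of blockC in the frame of case between -0.002 and 0.01 m and x of blockD in the frame of case between -0.034 and 0.034 m and y of blockD in the frame of case between -0.132 and 0.132 m and z of blockD in the frame of case between -0.002 and 0.01 m and horizontal distance between blockA and blockB above 0.066 m and horizontal distance between each of blockA, blockB and blockC above 0.066 m and horizontal distance between each of blockA, blockB, blockC and blockD above 0.066 m), for 0.2 s.
2. the lid is folded shut on the loaded case (all of step 1 and value of joint lid below 0.05 rad), for 0.2 s.
3. the pen's tip, pressed in at least 1 mm and the pen slower than 0.06 m/s, passes within 7 mm of the green dot (seam0) (distance between nib_tip and seam0 below 0.007 m and value of joint nib above 0.001 m and linear speed of pen below 0.06 m/s and value of joint lid below 0.05 rad), for 0.12 s.
4. the pen's tip, pressed in at least 1 mm and the pen slower than 0.06 m/s, passes within 7 mm of one fifth of the front strip (seam1) (distance between nib_tip and seam1 below 0.007 m and value of joint nib above 0.001 m and linear speed of pen below 0.06 m/s and value of joint lid below 0.05 rad), for 0.12 s.
5. the pen's tip, pressed in at least 1 mm and the pen slower than 0.06 m/s, passes within 7 mm of two fifths of the front strip (seam2) (distance between nib_tip and seam2 below 0.007 m and value of joint nib above 0.001 m and linear speed of pen below 0.06 m/s and value of joint lid below 0.05 rad), for 0.12 s.
6. the pen's tip, pressed in at least 1 mm and the pen slower than 0.06 m/s, passes within 7 mm of three fifths of the front strip (seam3) (distance between nib_tip and seam3 below 0.007 m and value of joint nib above 0.001 m and linear speed of pen below 0.06 m/s and value of joint lid below 0.05 rad), for 0.12 s.
7. the pen's tip, pressed in at least 1 mm and the pen slower than 0.06 m/s, passes within 7 mm of four fifths of the front strip (seam4) (distance between nib_tip and seam4 below 0.007 m and value of joint nib above 0.001 m and linear speed of pen below 0.06 m/s and value of joint lid below 0.05 rad), for 0.12 s.
8. the pen's tip, pressed in at least 1 mm and the pen slower than 0.06 m/s, passes within 7 mm of the corner (seam5) (distance between nib_tip and seam5 below 0.007 m and value of joint nib above 0.001 m and linear speed of pen below 0.06 m/s and value of joint lid below 0.05 rad), for 0.12 s.
9. the pen's tip, pressed in at least 1 mm and the pen slower than 0.06 m/s, passes within 7 mm of half of the side strip (seam6) (distance between nib_tip and seam6 below 0.007 m and value of joint nib above 0.001 m and linear speed of pen below 0.06 m/s and value of joint lid below 0.05 rad), for 0.12 s.
10. the pen's tip, pressed in at least 1 mm and the pen slower than 0.06 m/s, passes within 7 mm of the red dot (seam7) (distance between nib_tip and seam7 below 0.007 m and value of joint nib above 0.001 m and linear speed of pen below 0.06 m/s and value of joint lid below 0.05 rad), for 0.12 s.
At the end, for the whole second after the job is handed in: Each block present lies in its own bay, flat (tilt < 0.12 rad, underside within 6 mm of the bay floor) and lengthwise (within 0.4 rad); lid shut (< 0.05 rad); pen upright in its rest (14 mm along, 10 mm across the prongs, 4 mm in height, tilt < 0.08 rad); all at rest (all of step 2 and x of pen in the frame of rest between -0.014 and 0.014 m and y of pen in the frame of rest between -0.01 and 0.01 m and z of pen in the frame of rest between 0.058 and 0.066 m and angle between pen's own z axis and vertical below 0.08 rad and linear speed of each of pen, blockA, blockB, blockC, blockD below 0.02 m/s); the robot touches nothing.
It fails at once if the pen is pressed on the case with more than 15 N (contact force between pen and case above 15 N).
It fails at once if the lid is slammed (faster than 3 rad/s) (velocity of joint lid below -3 rad/s).
It fails at once if meter, spool or screwdriver is moved more than 30 mm (distance of any of meter, spool, driver from where it was at the start of the episode above 0.03 m).
Of blockA, blockB, blockC, blockD only 2 to 4 are there at a start; the rules pass over those that are not, and their reading is None.
At some moment in a run one of blockA, blockB, blockC, blockD may be knocked a few centimetres aside while the robot is not near it.
It also fails if it takes over 210 s, if anything falls off the work surface, if the arm or the gripper's body presses on something with over 40 N, if the wrist force passes 120 N, or if a joint passes its speed limit or range.

## Working session

There is one attempt and no reset: what is moved stays moved. The work goes in short steps, Python scripts to look and compute and a tool call to move; the robot and the scene stay as the last step left them, time stands still between calls to the robot, and variables do not carry over. Pictures are saved under pics/ and viewed, at most 14 in all, crops included, and the job is handed in when it is done.

Besides the shell and the picture viewer there is one more tool, called after "Request:" by a JSON object that holds its "method" and its "body", one argument or row to a line. servo_tool: Moves the arm, as the interface text tells. Shift numbers are shares of 0.04 m and turn numbers shares of 180 degrees, none past 1 either way. Its arguments: {"type":"object","properties":{"series":{"type":"array"},"grip":{"type":"number"}},"required":["series"]}

```bash
ls; mkdir -p pics; python3 - <<'E'
from cell import arm
import cv2
s=arm.read_state();print(s)
for n in("scene","top"):
    c=arm.camera(n);print(n,{k:v for k,v in c.items() if k!="color"})
    cv2.imwrite(f"pics/{n}0.png",c["color"][:,:,::-1])
E
```

```text
pics
{'time': 0.0, 'joint_positions': array([ 70.8646104 ,  39.53362833, -11.14330358,  89.74410824,
         9.01179351,  51.70814977, -12.3231856 ]), 'dq': array([ 0.10508233,  0.03364071, -0.00153303,  0.05123093,  0.14814988,
       -0.03453441,  0.06350858]), 'tau': array([ 4.42489236e-04, -5.27563083e+01, -1.26715612e+00, -1.53427184e+01,
       -5.26774430e-02,  6.54990814e-03,  1.80142733e-04]), 'tcp_pos': array([ 224.43414975, -582.64697285,  237.90804544]), 'orientation': array([-1.79896064e+02,  7.63469769e-03,  2.10761738e+01]), 'wrist_force': array([0.38498103, 0.92989746, 0.03470637]), 'moment': array([0.02602518, 0.01064614, 0.06684816]), 'grasp_force': 0.0, 'grip_width': 0.9988064057052436}
scene {'fov_y': 45.95151300420626, 'cx': 316.3374211939088, 'cy': 198.36497793290252, 'world_from_camera': array([[ 4.40228033e-01, -4.97186940e-01,  7.47665985e-01,
         1.43671121e+03],
       [ 8.97692391e-01,  2.61006787e-01, -3.54998349e-01,
        -4.06864226e+02],
       [-1.86453537e-02,  8.27454291e-01,  5.61223438e-01,
         7.26065986e+02],
       [ 0.00000000e+00,  0.00000000e+00,  0.00000000e+00,
         1.00000000e+00]])}
top {'fov_y': 48.66404031823101, 'cx': 314.88228518775895, 'cy': 201.82336710198763, 'world_from_camera': array([[-4.57797844e-03,  9.98712729e-01, -5.05166100e-02,
         5.27855580e+02],
       [-9.99981873e-01, -4.76967618e-03, -3.67484807e-03,
        -1.91178680e+00],
       [-3.91106541e-03,  5.04988709e-02,  9.98716460e-01,
         1.05743481e+03],
       [ 0.00000000e+00,  0.00000000e+00,  0.00000000e+00,
         1.00000000e+00]])}
```

View pics/scene0.png

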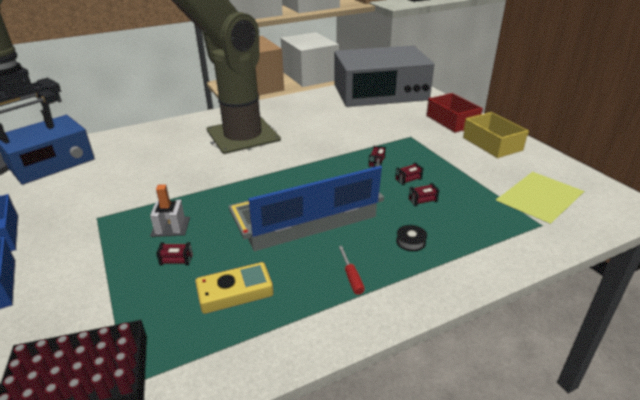

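View pics/top0.png

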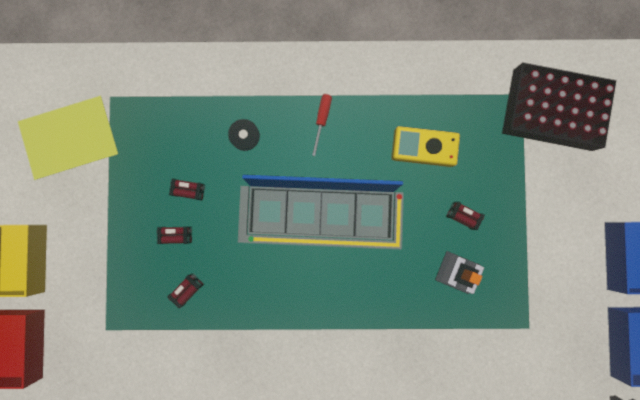

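All four blocks are there. In the top view, three sit left of the case at about (187,189), (174,235) and (185,290). The fourth is to the right at (465,215), with the rest and pen at (460,273). I'll enlarge these next.

```bash
cat > h.py <<'E'
import numpy as np, cv2
from cell import arm
def cam(n,f=None):
    c=arm.camera(n)
    if f: cv2.imwrite(f"pics/{f}.png",c["color"][:,:,::-1])
    return c
def foc(c): return 200/np.tan(np.radians(c["fov_y"]/2))
def ray(c,u,v):
    T=c["world_from_camera"];f=foc(c)
    d=T[:3,:3]@np.array([(u-c["cx"])/f,-(v-c["cy"])/f,-1]);return T[:3,3],d
def atz(c,u,v,z):
    o,d=ray(c,u,v);return o+d*(z-o[2])/d[2]
def proj(c,p):
    T=c["world_from_camera"];q=T[:3,:3].T@(np.asarray(p)-T[:3,3]);f=foc(c)
    return np.array([c["cx"]-f*q[0]/q[2],c["cy"]+f*q[1]/q[2]])
def tri(c1,p1,c2,p2):
    o1,d1=ray(c1,*p1);o2,d2=ray(c2,*p2)
    A=np.c_[d1,-d2];t=np.linalg.lstsq(A,o2-o1,rcond=None)[0]
    a,b=o1+d1*t[0],o2+d2*t[1];return (a+b)/2,np.linalg.norm(a-b)
def crop(src,dst,x0,x1,y0,y1,k):
    im=cv2.imread(f"pics/{src}.png")[y0:y1,x0:x1]
    im=cv2.resize(im,None,fx=k,fy=k,interpolation=cv2.INTER_CUBIC)
    for x in range((x0+9)//10*10,x1,10): cv2.line(im,((x-x0)*k,0),((x-x0)*k,12 if x%50==0 else 5),(255,255,255),1)
    for y in range((y0+9)//10*10,y1,10): cv2.line(im,(0,(y-y0)*k),(12 if y%50==0 else 5,(y-y0)*k),(255,255,255),1)
    cv2.imwrite(f"pics/{dst}.png",im)
E
python3 - <<'E'
from h import *
crop("top0","t1",150,345,165,310,4)
crop("top0","t2",340,490,170,300,5)
crop("scene0","s1",145,445,135,285,2)
im=cv2.imread("pics/scene0.png")[140:275,145:445];cv2.imwrite("pics/s1.png",cv2.resize(im,None,fx=2.66,fy=2.66,interpolation=cv2.INTER_CUBIC))
E
```

```text
(no output)
```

View pics/t1.png

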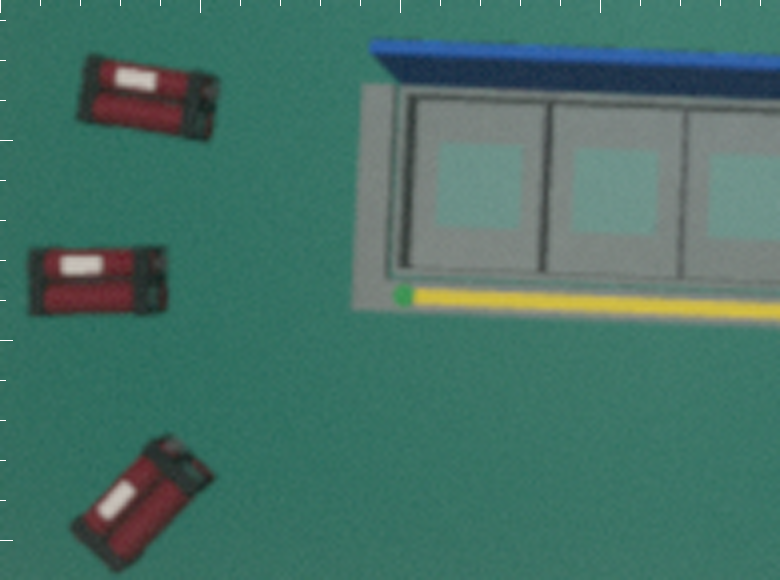

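View pics/t2.png

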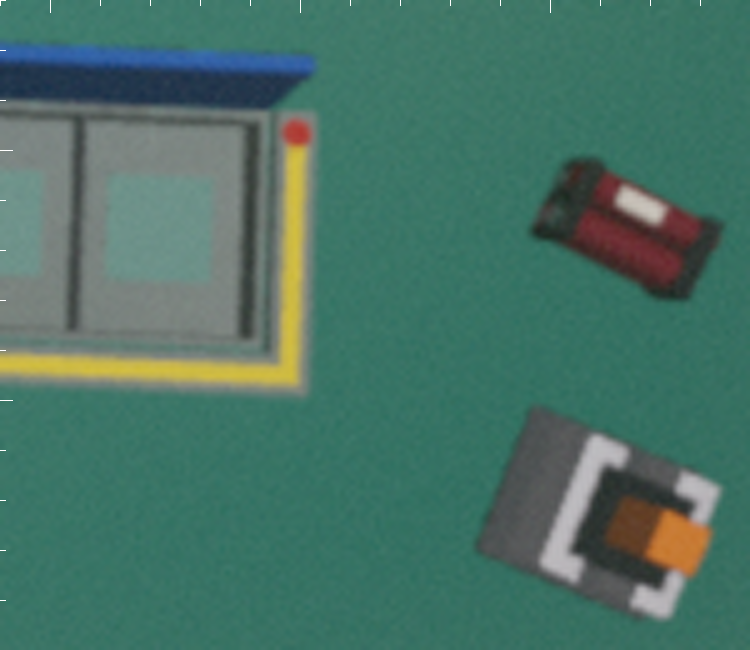

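View pics/s1.png

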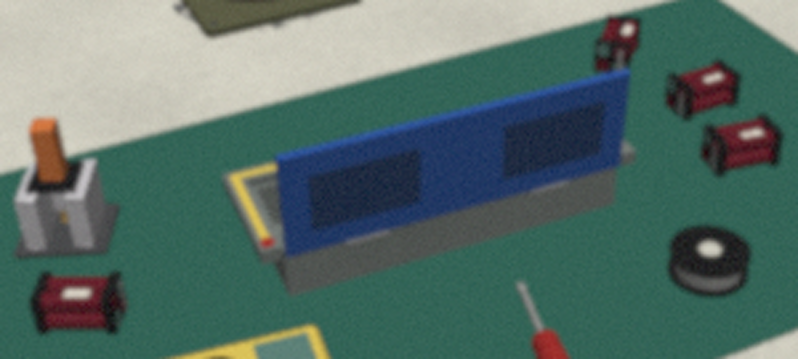

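```bash
cat > fit.py <<'E'
from h import *
from scipy.optimize import minimize
def mask(c):
    a=cv2.GaussianBlur(c["color"],(3,3),0).astype(int); return ((a[...,1]-a[...,0])<28)
BOX=np.array([[x,y,z] for x in(-20,20) for y in(-35,35) for z in(0,40)],float)
def fitblock(cs,x,y,yaw,z=0,freez=True):
    ms=[];
    for c in cs:
        u,v=proj(c,[x,y,20]).astype(int);r=26
        ms.append((mask(c)[v-r:v+r,u-r:u+r].astype(float),(u-r,v-r)))
    def cost(p):
        e=0
        for c,(m,o) in zip(cs,ms):
            a=p[2];R=np.array([[np.cos(a),-np.sin(a)],[np.sin(a),np.cos(a)]])
            P=np.c_[BOX[:,:2]@R.T+p[:2],BOX[:,2]+p[3]*freez]
            q=np.array([proj(c,k) for k in P])-o
            im=np.zeros(m.shape,np.uint8)
            S=8;im=np.zeros((m.shape[0]*S,m.shape[1]*S),np.uint8)
            cv2.fillConvexPoly(im,cv2.convexHull(((q+.5)*S).astype(np.float32)).astype(np.int32),255)
            im=cv2.resize(im,m.shape[::-1],interpolation=cv2.INTER_AREA)/255.
            e+=np.abs(im-m).sum()
        return e
    best=None
    for d in(-.3,0,.3):
        x0=np.array([x,y,yaw+d,z]);sim=np.vstack([x0]+[x0+k for k in np.diag([8,8,.15,6])])
        r=minimize(cost,x0,method="Nelder-Mead",options=dict(initial_simplex=sim,maxiter=250))
        if best is None or r.fun<best.fun:best=r
    p=best.x;return p[0],p[1],np.degrees(p[2]),p[3],best.fun
E
python3 - <<'E'
from fit import *
np.set_printoptions(precision=1,suppress=True)
T=cam("top");S=cam("scene")
for u,v,a in((187,189,-7),(174,235,0),(185,290,42),(465,215,-25)):
    g=atz(T,u,v,25); print(np.round(g,0),np.round(fitblock([T,S],g[0],g[1],np.radians(a)),1))
t1=lambda x,y:(150+x/4-.4,165+y/4-.4)
t2=lambda x,y:(340+x/5-.4,170+y/5-.4)
s1=lambda x,y:(145+x/2.66-.3,140+y/2.66-.3)
print("pentop",tri(T,t2(678,543),S,s1(44,121)))
print("collar",atz(T,*t2(634,528),68))
a,b=atz(T,*t2(540,405),6),atz(T,*t2(475,548),6);print("rest",a,b,np.degrees(np.arctan2(*(a-b)[1::-1])),np.linalg.norm(a-b))
for n,p in dict(green=t1(404,296),red=t2(297,133),corner=t2(291,373),TL=t1(362,85),BL=t1(352,310),BR=t2(307,394),TR=t2(316,113)).items(): print(n,atz(T,*p,58))
print("red tri",tri(T,t2(297,133),S,s1(267,242)))
print("lidedge R",tri(T,t2(316,60),S,s1(278,155)),"L",tri(T,t1(372,40),S,s1(629,72)))
E
```

```text
[612. 301.  25.] [610.9 302.8 -10.1  -1.4 518.3]
[504. 331.  25.] [504.4 332.2   0.9  -0.9 554.1]
[377. 304.  25.] [ 377.5  302.7   46.3    5.8 1312.1]
[ 548. -348.   25.] [ 546.6 -348.   -26.    -0.6  536.2]
pentop (array([ 414. , -331.7,  126.1]), np.float64(1.3317602782261762))
collar [ 413.3 -333.6   68. ]
rest [ 464.1 -311.3    6. ] [ 397.1 -279.4    6. ] -25.485161456649973 74.20266224939952
green [496.1 147.1  58. ]
red [ 590.2 -188.6   58. ]
corner [ 482.  -184.4   58. ]
TL [615.5 171.2  58. ]
BL [488.4 176.4  58. ]
BR [ 472.6 -191.4   58. ]
TR [ 599.3 -197.3   58. ]
red tri (array([ 590.2, -188.3,   58.7]), np.float64(0.25362464374041654))
lidedge R (array([ 613.9, -176.9,  160.2]), np.float64(1.6886115512725777)) L (array([629.8, 148.8, 156.7]), np.float64(0.584643122837709))
```

```bash
python3 - <<'E'
from h import *
c=cam("scene","sg");crop("sg","sg1",0,110,0,150,4)
s=arm.read_state()
from scipy.spatial.transform import Rotation as R
print(R.from_euler("xyz",s["orientation"],degrees=True).as_matrix().round(2))
print(proj(c,s["tcp_pos"]),proj(c,s["tcp_pos"]+[0,0,64]))
E
```

```text
[[ 0.93  0.36 -0.  ]
 [ 0.36 -0.93  0.  ]
 [-0.   -0.   -1.  ]]
[ 28.17851759 133.72159296] [ 18.087794   108.47596623]
```

View pics/sg1.png

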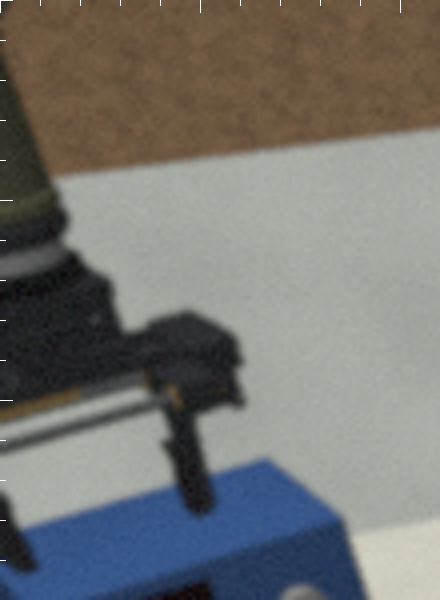

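Findings from the views:
- **Case:** origin is about (554, -11), yaw -2.5°.
- **Lid:** nearly upright, with its edge at z≈158.
- **Gripper body:** it is long in the closing direction, so closing along x would hit the lid. I'll hold the blocks by their ends instead, shallow, and release them just inside the bays.

The first move goes to the block at (547, -348).

Request:
{"method": "servo_tool", "body": {
  "series": [
    [[1,0.735,-0.09],[0,0,-0.0327]],
    [[1,0.735,-0.09],[0,0,-0.0327]],
    [[1,0.735,-0.09],[0,0,-0.0327]],
    [[1,0.735,-0.09],[0,0,-0.0327]],
    [[1,0.735,-0.09],[0,0,-0.0327]],
    [[1,0.735,-0.09],[0,0,-0.0327]],
    [[1,0.735,-0.09],[0,0,-0.0327]],
    [[1,0.735,-0.09],[0,0,-0.0327]]
  ],
  "grip": 1
}}

```text
time: 1.25
tcp_pos: [546.0, -346.9, 209.7]
orientation: [180.0, 0.0, -26.2]
wrist_force: [1.4, -0.6, 0.9]
grip_width: 1.001
grasp_force: 0.0
```

Request:
{"method": "servo_tool", "body": {
  "series": [
    [[0.015,-0.027,-0.9],[0,0,0]],
    [[0,0,-0.9],[0,0,0]],
    [[0,0,-0.9],[0,0,0]],
    [[0,0,-0.8],[0,0,0]],
    [[0,0,-0.5],[0,0,0]],
    [[0,0,-0.4],[0,0,0]],
    [[0,0,-0.21],[0,0,0]],
    [[0,0,0],[0,0,0]]
  ],
  "grip": 1
}}

```text
time: 2.25
tcp_pos: [545.4, -349.1, 25.5]
orientation: [180.0, 0.0, -26.0]
wrist_force: [-0.6, 0.7, 0.7]
grip_width: 0.996
grasp_force: 0.0
```

Request:
{"method": "servo_tool", "body": {
  "series": [
    [[0,0,0],[0,0,0]],
    [[0,0,0],[0,0,0]],
    [[0,0,0],[0,0,0]],
    [[0,0,0],[0,0,0]],
    [[0,0,0],[0,0,0]],
    [[0,0,0.05],[0,0,0]],
    [[0,0,0.2],[0,0,0]],
    [[0,0,0.4],[0,0,0]]
  ],
  "grip": 0
}}

```text
time: 3.25
tcp_pos: [544.7, -348.8, 51.6]
orientation: [180.0, 0.1, -26.0]
wrist_force: [0.8, 1.1, -1.7]
grip_width: 0.789
grasp_force: 30.0
```

Request:
{"method": "servo_tool", "body": {
  "series": [
    [[0,0,0.5],[0,0,0]],
    [[0,0,0.5],[0,0,0]],
    [[0,0,0.5],[0,0,0]],
    [[0,0,0.5],[0,0,0]],
    [[0,0,0.5],[0,0,0]],
    [[0,0,0.5],[0,0,0]],
    [[0,0,0.2],[0,0,0]],
    [[0,0,0],[0,0,0]]
  ]
}}

```text
time: 4.25
tcp_pos: [545.5, -349.2, 180.3]
orientation: [180.0, -0.1, -26.0]
wrist_force: [-0.0, -0.3, -2.3]
grip_width: 0.79
grasp_force: 30.0
```

```bash
python3 - <<'E'
from h import *
c=cam("scene","g1");p=arm.read_state()["tcp_pos"];u,v=proj(c,p).astype(int);print(p,u,v)
crop("g1","g1c",max(u-50,0),u+50,max(v-50,0),v+40,5)
E
```

```text
[ 545.11263116 -348.87664121  179.45079366] 159 195
```

View pics/g1c.png

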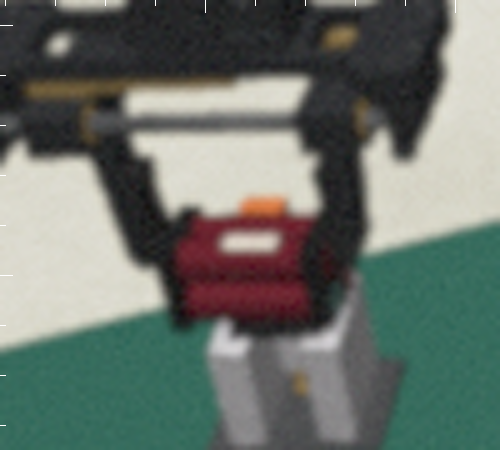

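Request:
{"method": "servo_tool", "body": {
  "series": [
    [[-0.008,0.679,0],[0,0,0.0163]],
    [[-0.008,0.679,0],[0,0,0.0163]],
    [[-0.008,0.679,0],[0,0,0.0163]],
    [[-0.008,0.679,0],[0,0,0.0163]],
    [[-0.008,0.679,0],[0,0,0.0163]],
    [[-0.008,0.679,0],[0,0,0.0163]],
    [[-0.008,0.679,0],[0,0,0.0163]],
    [[-0.008,0.679,0],[0,0,0.0163]]
  ]
}}

```text
time: 5.3
tcp_pos: [542.4, -130.4, 179.1]
orientation: [-180.0, 0.0, -2.4]
wrist_force: [0.6, 0.5, -0.9]
grip_width: 0.788
grasp_force: 30.0
```

Request:
{"method": "servo_tool", "body": {
  "series": [
    [[0,0,-0.3],[0,0,0]],
    [[0,0,-0.5],[0,0,0]],
    [[0,0,-0.5],[0,0,0]],
    [[0,0,-0.4],[0,0,0]],
    [[0,0,-0.3],[0,0,0]],
    [[0,0,-0.2],[0,0,0]],
    [[0,0,0],[0,0,0]],
    [[0,0,0],[0,0,0]]
  ]
}}

```text
time: 6.3
tcp_pos: [543.2, -131.9, 92.0]
orientation: [180.0, -0.1, -2.5]
wrist_force: [-1.2, -0.1, -1.6]
grip_width: 0.79
grasp_force: 30.0
```

```bash
python3 - <<'E'
from h import *
c=cam("scene","g2");d=cam("top","g2t");p=arm.read_state()["tcp_pos"];print(p,proj(c,p),proj(d,p))
crop("g2","a",220,320,150,260,5);u,v=proj(d,p).astype(int);crop("g2t","b",u-50,u+50,v-55,v+55,5)
cv2.imwrite("pics/g2c.png",np.hstack([cv2.resize(cv2.imread(f"pics/{k}.png"),(400,440)) for k in "ab"]))
E
```

```text
[ 543.19543136 -131.86959695   92.08153183] [259.69188154 201.97114794] [376.18086248 216.87013399]
```

View pics/g2c.png

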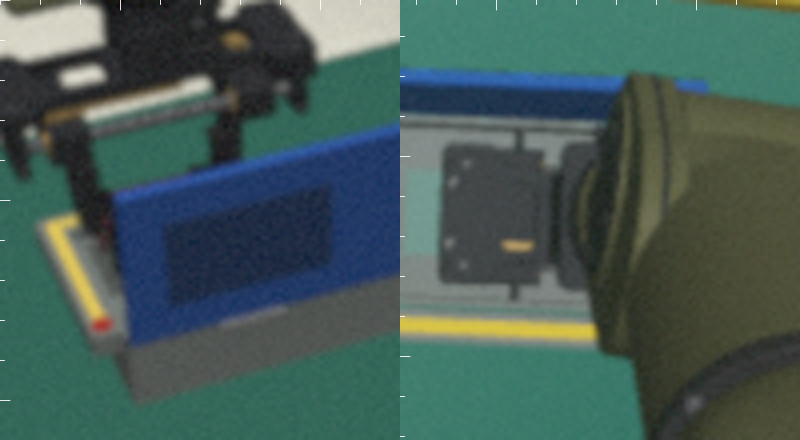

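Request:
{"method": "servo_tool", "body": {
  "series": [
    [[0,0,-0.3],[0,0,0]],
    [[0,0,-0.25],[0,0,0]],
    [[0,0,-0.2],[0,0,0]],
    [[0,0,0],[0,0,0]],
    [[0,0,0],[0,0,0]],
    [[0,0,0],[0,0,0]],
    [[0,0,0],[0,0,0]],
    [[0,0,0],[0,0,0]]
  ]
}}

```text
time: 7.4
tcp_pos: [542.9, -131.8, 61.7]
orientation: [180.0, -0.0, -2.5]
wrist_force: [0.5, 1.3, -1.4]
grip_width: 0.793
grasp_force: 30.0
```

Request:
{"method": "servo_tool", "body": {
  "series": [
    [[0,0,0],[0,0,0]],
    [[0,0,0],[0,0,0]],
    [[0,0,0],[0,0,0]],
    [[0,0,0],[0,0,0]],
    [[0,0,0.5],[0,0,0]],
    [[0,0,1],[0,0,0]],
    [[0,0,1],[0,0,0]],
    [[0,0,1],[0,0,0]]
  ],
  "grip": 0.95
}}

```text
time: 8.4
tcp_pos: [542.5, -131.8, 202.8]
orientation: [180.0, 0.0, -2.5]
wrist_force: [-0.0, -0.5, -0.7]
grip_width: 0.953
grasp_force: 0.0
```

Request:
{"method": "servo_tool", "body": {
  "series": [
    [[0.2,1,0.3],[0,0,0]],
    [[0.2,1,0],[0,0,0]],
    [[0.2,1,0],[0,0,0]],
    [[0.2,1,0],[0,0,0]],
    [[0.2,1,0],[0,0,-0.01]],
    [[0.2,1,0],[0,0,-0.01]],
    [[0.2,1,0],[0,0,-0.01]],
    [[0.2,1,0],[0,0,-0.01]]
  ],
  "grip": 1
}}

```text
time: 9.4
tcp_pos: [606.8, 189.4, 213.5]
orientation: [180.0, 0.0, -9.8]
wrist_force: [0.7, 0.3, -0.1]
grip_width: 1.001
grasp_force: 0.0
```

```bash
python3 - <<'E'
from fit import *
np.set_printoptions(precision=1,suppress=True)
T=cam("top","t3");S=cam("scene","s3")
for x,y,a in((611,303,-10),(504,332,0),(377,303,46)): print(np.round(fitblock([T,S],x,y,np.radians(a)),1),np.round(fitblock([T],x,y,np.radians(a),freez=False),1))
print(arm.read_state()["tcp_pos"])
crop("t3","a",335,435,160,270,4);crop("s3","b",210,310,140,250,4)
cv2.imwrite("pics/g3c.png",np.hstack([cv2.imread(f"pics/{k}.png") for k in "ab"]))
E
```

```text
[ 618.   296.7    7.8    6.2 2202.2] [ 619.3  334.5  -79.9    7.6 1699.3]
[ 502.6  332.3  -29.8    0.2 2173.1] [ 496.   355.8   67.5  -15.7 1617. ]
[ 373.8  291.9  100.    61.  2277.5] [ 360.4  335.1   87.6  -36.5 1247.4]
[606.3 195.5 213.1]
```

View pics/g3c.png

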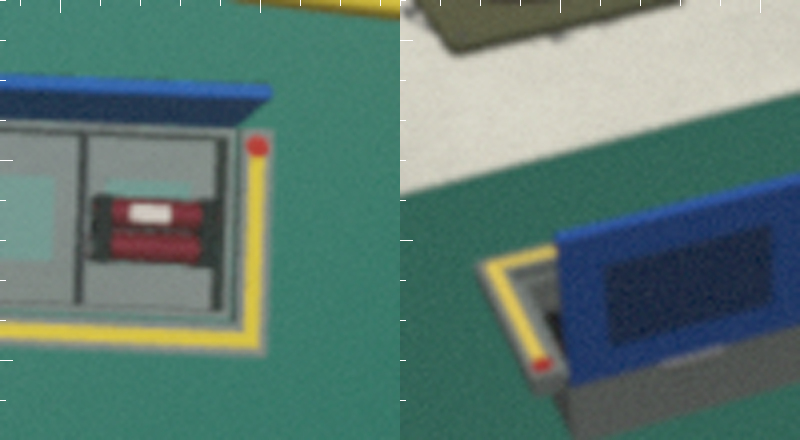

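Block 4 lies flat in the right-hand bay. To check the others, I'll fit them in the earlier unoccluded frames.

```bash
python3 - <<'E'
from fit import *
T=cam("top");S=cam("scene")
T["color"]=cv2.imread("pics/g2t.png")[:,:,::-1];S["color"]=cv2.imread("pics/g2.png")[:,:,::-1]
for x,y,a in((611,303,-10),(504,332,0),(377,303,46)): print(np.round(fitblock([T,S],x,y,np.radians(a)),1),np.round(fitblock([T],x,y,np.radians(a),freez=False),1))
E
```

```text
[611.1 303.4 -10.8  -1.  509.7] [611.4 303.  -10.7  -2.   64.7]
[5.045e+02 3.312e+02 9.000e-01 1.000e-01 5.578e+02] [504.5 330.9   0.9  14.5  59.8]
[ 376.6  303.2   45.5    2.2 1309.9] [376.3 303.4  44.   15.2  69. ]
```

Request:
{"method": "servo_tool", "body": {
  "series": [
    [[0.03,0.5,0],[0,0,-0.005]],
    [[0.03,0.7,0],[0,0,0]],
    [[0.03,0.7,0],[0,0,0]],
    [[0.03,0.6,0],[0,0,0]],
    [[0,0.3,-0.3],[0,0,0]],
    [[0,0.06,-0.6],[0,0,0]],
    [[0,0,-0.6],[0,0,0]],
    [[0,0,-0.3],[0,0,0]]
  ],
  "grip": 1
}}

```text
time: 10.6
tcp_pos: [610.9, 300.1, 139.4]
orientation: [179.8, 0.1, -10.8]
wrist_force: [0.6, 0.3, -0.1]
grip_width: 1.001
grasp_force: 0.0
```

Request:
{"method": "servo_tool", "body": {
  "series": [
    [[0.01,0.07,-0.5],[0,0,0]],
    [[0,0,-0.7],[0,0,0]],
    [[0,0,-0.6],[0,0,0]],
    [[0,0,-0.5],[0,0,0]],
    [[0,0,-0.35],[0,0,0]],
    [[0,0,-0.17],[0,0,0]],
    [[0,0,0],[0,0,0]],
    [[0,0,0],[0,0,0]]
  ],
  "grip": 1
}}

```text
time: 11.6
tcp_pos: [612.6, 305.6, 29.6]
orientation: [-180.0, -0.1, -10.6]
wrist_force: [0.2, 0.3, 0.2]
grip_width: 0.994
grasp_force: 0.0
```

Request:
{"method": "servo_tool", "body": {
  "series": [
    [[0,0,0],[0,0,0]],
    [[0,0,0],[0,0,0]],
    [[0,0,0],[0,0,0]],
    [[0,0,0],[0,0,0]],
    [[0,0,0],[0,0,0]],
    [[0,0,0.05],[0,0,0]],
    [[0,0,0.2],[0,0,0]],
    [[0,0,0.4],[0,0,0]]
  ],
  "grip": 0
}}

```text
time: 12.6
tcp_pos: [611.3, 305.3, 54.7]
orientation: [179.9, 0.1, -10.6]
wrist_force: [-0.4, -0.3, -1.3]
grip_width: 0.789
grasp_force: 30.0
```

Request:
{"method": "servo_tool", "body": {
  "series": [
    [[0,0,0.6],[0,0,0]],
    [[0,0,0.7],[0,0,0]],
    [[0,0,0.7],[0,0,0]],
    [[0,0,0.7],[0,0,0]],
    [[0,0,0.7],[0,0,0]],
    [[0,0,0.4],[0,0,0]],
    [[0,0,0.1],[0,0,0]],
    [[0,0,0],[0,0,0]]
  ]
}}

```text
time: 13.6
tcp_pos: [611.5, 305.3, 210.2]
orientation: [180.0, 0.1, -10.6]
wrist_force: [1.0, -0.4, -1.9]
grip_width: 0.789
grasp_force: 30.0
```

Request:
{"method": "servo_tool", "body": {
  "series": [
    [[-0.112,-0.377,0],[0,0,0.0035]],
    [[-0.224,-0.754,0],[0,0,0.007]],
    [[-0.224,-0.754,0],[0,0,0.007]],
    [[-0.224,-0.754,0],[0,0,0.007]],
    [[-0.224,-0.754,0],[0,0,0.007]],
    [[-0.224,-0.754,0],[0,0,0.007]],
    [[-0.157,-0.528,0],[0,0,0.004]],
    [[-0.067,-0.226,-0.2],[0,0,0.0025]]
  ]
}}

```text
time: 14.6
tcp_pos: [553.1, 106.6, 202.5]
orientation: [179.9, 0.0, -2.7]
wrist_force: [-0.3, 0.6, -1.8]
grip_width: 0.79
grasp_force: 30.0
```

Request:
{"method": "servo_tool", "body": {
  "series": [
    [[0,0,-0.5],[0,0,0]],
    [[0,0,-0.6],[0,0,0]],
    [[0,0,-0.6],[0,0,0]],
    [[0,0,-0.6],[0,0,0]],
    [[0,0,-0.35],[0,0,0]],
    [[0,0,-0.15],[0,0,0]],
    [[0,0,0],[0,0,0]],
    [[0,0,0],[0,0,0]]
  ]
}}

```text
time: 15.6
tcp_pos: [554.3, 109.5, 91.4]
orientation: [-180.0, -0.1, -2.5]
wrist_force: [-0.3, -0.1, -1.9]
grip_width: 0.791
grasp_force: 30.0
```

Request:
{"method": "servo_tool", "body": {
  "series": [
    [[0,0,-0.3],[0,0,0]],
    [[0,0,-0.25],[0,0,0]],
    [[0,0,-0.185],[0,0,0]],
    [[0,0,0],[0,0,0]],
    [[0,0,0],[0,0,0]],
    [[0,0,0],[0,0,0]],
    [[0,0,0],[0,0,0]],
    [[0,0,0],[0,0,0]]
  ]
}}

```text
time: 16.6
tcp_pos: [553.8, 109.4, 61.5]
orientation: [-180.0, -0.0, -2.5]
wrist_force: [0.7, -0.6, -1.9]
grip_width: 0.79
grasp_force: 30.0
```

Request:
{"method": "servo_tool", "body": {
  "series": [
    [[0,0,0],[0,0,0]],
    [[0,0,0],[0,0,0]],
    [[0,0,0],[0,0,0]],
    [[0,0,0],[0,0,0]],
    [[0,0,0.5],[0,0,0]],
    [[0,0,1],[0,0,0]],
    [[0,0,1],[0,0,0]],
    [[0,0,0.6],[0,0,0]]
  ],
  "grip": 0.95
}}

```text
time: 17.6
tcp_pos: [554.4, 109.4, 187.4]
orientation: [-180.0, -0.1, -2.5]
wrist_force: [0.5, 0.1, 0.6]
grip_width: 0.948
grasp_force: 0.0
```

```bash
python3 - <<'E'
from fit import *
T=cam("top","t4");S=cam("scene","s4")
for x,y,a in((504,332,0),(377,303,46)): print(np.round(fitblock([T,S],x,y,np.radians(a)),1),np.round(fitblock([T],x,y,np.radians(a),freez=False),1))
E
```

```text
[505.  328.1   1.3   1.5 956.7] [5.054e+02 3.148e+02 6.000e-01 7.300e+00 7.870e+02]
[ 402.4  257.7  104.4   84.9 2109.4] [ 361.   297.8   86.3    9.1 1142.3]
```

Request:
{"method": "servo_tool", "body": {
  "series": [
    [[-0.095,0.427,0.1],[0,0,0.0015]],
    [[-0.191,0.853,0],[0,0,0.003]],
    [[-0.191,0.853,0],[0,0,0.003]],
    [[-0.191,0.853,0],[0,0,0.003]],
    [[-0.191,0.853,0],[0,0,0.003]],
    [[-0.191,0.853,0],[0,0,0.003]],
    [[-0.134,0.597,-0.1],[0,0,0.002]],
    [[-0.057,0.256,-0.3],[0,0,0]]
  ],
  "grip": 1
}}

```text
time: 18.7
tcp_pos: [502.3, 334.1, 172.0]
orientation: [-180.0, 0.1, 1.0]
wrist_force: [0.8, 0.3, -0.2]
grip_width: 1.003
grasp_force: 0.0
```

Request:
{"method": "servo_tool", "body": {
  "series": [
    [[0,0,-0.5],[0,0,0]],
    [[0,0,-0.7],[0,0,0]],
    [[0,0,-0.7],[0,0,0]],
    [[0,0,-0.5],[0,0,0]],
    [[0,0,-0.3],[0,0,0]],
    [[0,0,-0.1],[0,0,0]],
    [[0,0,0],[0,0,0]],
    [[0,0,0],[0,0,0]]
  ]
}}

```text
time: 19.7
tcp_pos: [504.6, 331.4, 62.0]
orientation: [-180.0, -0.1, 0.8]
wrist_force: [-0.2, 1.2, 0.2]
grip_width: 0.999
grasp_force: 0.0
```

```bash
python3 - <<'E'
from fit import *
T=cam("top","t5");S=cam("scene","s5")
print(np.round(fitblock([S],504,332,0.01,freez=False),1),arm.read_state()["tcp_pos"],proj(S,[504.5,331.2,20]))
u,v=proj(S,[504.5,331.2,20]).astype(int)
crop("s5","a",u-50,u+50,v-50,v+50,4);crop("t4","b",150,250,180,320,4)
cv2.imwrite("pics/g5c.png",np.hstack([cv2.resize(cv2.imread(f"pics/{k}.png"),(400,560)if k=="b" else(400,560)) for k in "ab"]))
E
```

```text
[501.6 332.9   6.2   8.8 391.7] [504.49461294 331.43116498  62.04346474] [408.69255981 173.34363729]
```

View pics/g5c.png

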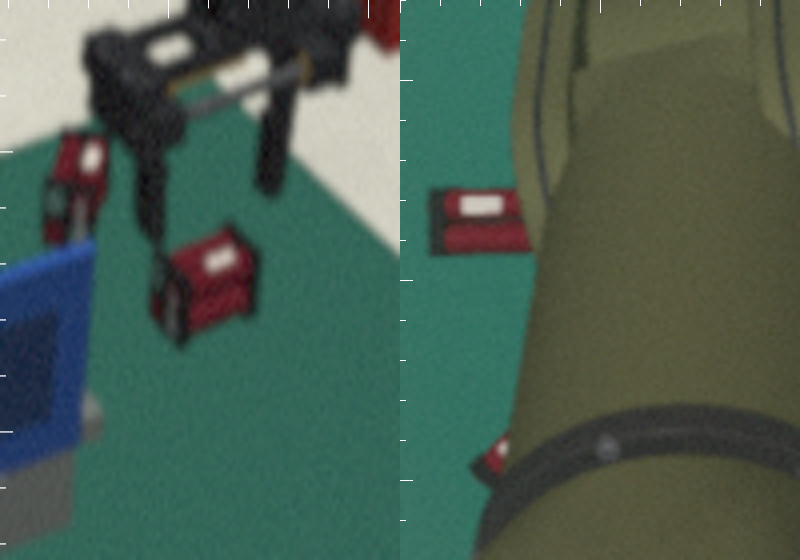

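The gripper is over block 2, which is still in place, and block 3 looks unmoved.

Request:
{"method": "servo_tool", "body": {
  "series": [
    [[0,0,-0.3],[0,0,0]],
    [[0,0,-0.35],[0,0,0]],
    [[0,0,-0.22],[0,0,0]],
    [[0,0,0],[0,0,0]],
    [[0,0,0],[0,0,0]],
    [[0,0,0],[0,0,0]],
    [[0,0,0],[0,0,0]],
    [[0,0,0],[0,0,0]]
  ]
}}

```text
time: 20.8
tcp_pos: [504.2, 331.2, 26.8]
orientation: [-180.0, -0.0, 0.8]
wrist_force: [-0.6, -0.2, 0.5]
grip_width: 1.001
grasp_force: 0.0
```

Request:
{"method": "servo_tool", "body": {
  "series": [
    [[0,0,0],[0,0,0]],
    [[0,0,0],[0,0,0]],
    [[0,0,0],[0,0,0]],
    [[0,0,0],[0,0,0]],
    [[0,0,0],[0,0,0]],
    [[0,0,0.05],[0,0,0]],
    [[0,0,0.2],[0,0,0]],
    [[0,0,0.4],[0,0,0]]
  ],
  "grip": 0
}}

```text
time: 21.8
tcp_pos: [503.7, 330.7, 52.8]
orientation: [179.9, 0.1, 0.8]
wrist_force: [-0.7, 0.0, -1.2]
grip_width: 0.786
grasp_force: 30.0
```

Request:
{"method": "servo_tool", "body": {
  "series": [
    [[0,0,0.6],[0,0,0]],
    [[0,0,0.7],[0,0,0]],
    [[0,0,0.7],[0,0,0]],
    [[0,0,0.7],[0,0,0]],
    [[0,0,0.7],[0,0,0]],
    [[0,0,0.4],[0,0,0]],
    [[0,0,0.1],[0,0,0]],
    [[0,0,0],[0,0,0]]
  ]
}}

```text
time: 22.8
tcp_pos: [503.7, 330.9, 208.1]
orientation: [180.0, 0.0, 0.8]
wrist_force: [0.7, 0.0, -2.2]
grip_width: 0.79
grasp_force: 30.0
```

Request:
{"method": "servo_tool", "body": {
  "series": [
    [[0.08,-0.5,0],[0,0,-0.003]],
    [[0.16,-1,0],[0,0,-0.003]],
    [[0.16,-1,0],[0,0,-0.003]],
    [[0.16,-1,0],[0,0,-0.003]],
    [[0.16,-1,0],[0,0,-0.003]],
    [[0.16,-1,0],[0,0,-0.003]],
    [[0.16,-1,0],[0,0,0]],
    [[0.11,-0.7,0],[0,0,0]]
  ]
}}

```text
time: 23.8
tcp_pos: [549.3, 38.6, 207.8]
orientation: [179.9, 0.1, -2.7]
wrist_force: [0.3, 0.2, -2.9]
grip_width: 0.792
grasp_force: 30.0
```

Request:
{"method": "servo_tool", "body": {
  "series": [
    [[0,-0.34,-0.2],[0,0,0]],
    [[0,0,-0.5],[0,0,0]],
    [[0,0,-0.6],[0,0,0]],
    [[0,0,-0.6],[0,0,0]],
    [[0,0,-0.5],[0,0,0]],
    [[0,0,-0.3],[0,0,0]],
    [[0,0,-0.15],[0,0,0]],
    [[0,0,0],[0,0,0]]
  ]
}}

```text
time: 24.8
tcp_pos: [550.0, 29.6, 94.4]
orientation: [180.0, 0.0, -2.4]
wrist_force: [-0.9, 0.8, -1.2]
grip_width: 0.789
grasp_force: 30.0
```

```bash
python3 - <<'E'
from fit import *
T=cam("top","t6");S=cam("scene","s6")
for x,y,a in((377,303,46),): print(np.round(fitblock([T],x,y,np.radians(a),freez=False),1))
print(arm.read_state()["tcp_pos"])
crop("t6","a",235,335,165,255,4);crop("t6","b",150,250,240,330,4)
cv2.imwrite("pics/g6c.png",np.hstack([cv2.imread(f"pics/{k}.png") for k in "ab"]))
E
```

```text
[376.  303.5  44.2   2.   70.4]
[550.52320502  29.58253867  95.06905091]
```

View pics/g6c.png

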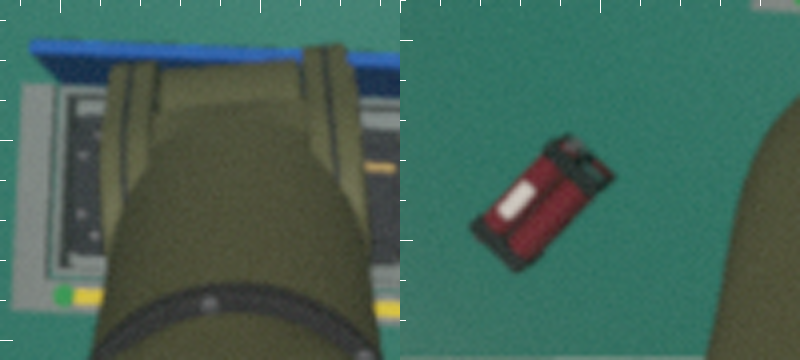

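Request:
{"method": "servo_tool", "body": {
  "series": [
    [[0,0,-0.3],[0,0,0]],
    [[0,0,-0.35],[0,0,0]],
    [[0,0,-0.25],[0,0,0]],
    [[0,0,-0.2],[0,0,0]],
    [[0,0,0],[0,0,0]],
    [[0,0,0],[0,0,0]],
    [[0,0,0],[0,0,0]],
    [[0,0,0],[0,0,0]]
  ]
}}

```text
time: 25.9
tcp_pos: [550.3, 29.6, 50.9]
orientation: [-180.0, -0.0, -2.4]
wrist_force: [0.1, 0.4, -1.8]
grip_width: 0.785
grasp_force: 30.0
```

Request:
{"method": "servo_tool", "body": {
  "series": [
    [[0,0,0],[0,0,0]],
    [[0,0,0],[0,0,0]],
    [[0,0,0],[0,0,0]],
    [[0,0,0],[0,0,0]],
    [[0,0,0.5],[0,0,0]],
    [[0,0,1],[0,0,0]],
    [[0,0,1],[0,0,0]],
    [[0,0,0.8],[0,0,0]]
  ],
  "grip": 0.92
}}

```text
time: 26.9
tcp_pos: [550.3, 29.5, 184.2]
orientation: [-180.0, -0.1, -2.5]
wrist_force: [-0.4, 0.3, 0.1]
grip_width: 0.922
grasp_force: 0.0
```

Request:
{"method": "servo_tool", "body": {
  "series": [
    [[-0.317,0.5,0],[0,0,0.019]],
    [[-0.635,1,0],[0,0,0.0384]],
    [[-0.635,1,0],[0,0,0.0384]],
    [[-0.635,1,0],[0,0,0.0384]],
    [[-0.635,1,0],[0,0,0.0384]],
    [[-0.635,1,0],[0,0,0.0384]],
    [[-0.635,1,0],[0,0,0.0384]],
    [[-0.222,0.35,0],[0,0,0.0134]]
  ],
  "grip": 1
}}

```text
time: 27.9
tcp_pos: [372.6, 306.3, 181.7]
orientation: [-179.9, 0.1, 45.4]
wrist_force: [0.5, -0.3, 0.2]
grip_width: 0.998
grasp_force: 0.0
```

Request:
{"method": "servo_tool", "body": {
  "series": [
    [[0,0,-0.3],[0,0,0]],
    [[0,0,-0.6],[0,0,0]],
    [[0,0,-0.7],[0,0,0]],
    [[0,0,-0.7],[0,0,0]],
    [[0,0,-0.5],[0,0,0]],
    [[0,0,-0.2],[0,0,0]],
    [[0,0,0],[0,0,0]],
    [[0,0,0],[0,0,0]]
  ]
}}

```text
time: 28.9
tcp_pos: [376.7, 303.3, 63.0]
orientation: [180.0, -0.0, 44.8]
wrist_force: [0.3, -0.6, 0.4]
grip_width: 0.997
grasp_force: 0.0
```

Request:
{"method": "servo_tool", "body": {
  "series": [
    [[0,0,-0.3],[0,0,0]],
    [[0,0,-0.35],[0,0,0]],
    [[0,0,-0.25],[0,0,0]],
    [[0,0,0],[0,0,0]],
    [[0,0,0],[0,0,0]],
    [[0,0,0],[0,0,0]],
    [[0,0,0],[0,0,0]],
    [[0,0,0],[0,0,0]]
  ]
}}

```text
time: 29.9
tcp_pos: [376.2, 303.7, 26.7]
orientation: [180.0, -0.0, 44.9]
wrist_force: [-0.5, -0.2, 0.1]
grip_width: 1.001
grasp_force: 0.0
```

Request:
{"method": "servo_tool", "body": {
  "series": [
    [[0,0,0],[0,0,0]],
    [[0,0,0],[0,0,0]],
    [[0,0,0],[0,0,0]],
    [[0,0,0],[0,0,0]],
    [[0,0,0],[0,0,0]],
    [[0,0,0.05],[0,0,0]],
    [[0,0,0.2],[0,0,0]],
    [[0,0,0.4],[0,0,0]]
  ],
  "grip": 0
}}

```text
time: 30.9
tcp_pos: [375.9, 303.1, 53.0]
orientation: [180.0, 0.1, 44.9]
wrist_force: [-0.0, 0.3, -1.4]
grip_width: 0.791
grasp_force: 29.9
```

Request:
{"method": "servo_tool", "body": {
  "series": [
    [[0,0,0.6],[0,0,0]],
    [[0,0,0.7],[0,0,0]],
    [[0,0,0.7],[0,0,0]],
    [[0,0,0.7],[0,0,0]],
    [[0,0,0.7],[0,0,0]],
    [[0,0,0.4],[0,0,0]],
    [[0,0,0.1],[0,0,0]],
    [[0,0,0],[0,0,0]]
  ]
}}

```text
time: 31.9
tcp_pos: [376.0, 303.3, 208.8]
orientation: [180.0, -0.0, 44.8]
wrist_force: [0.2, 0.3, -2.2]
grip_width: 0.79
grasp_force: 29.9
```

Request:
{"method": "servo_tool", "body": {
  "series": [
    [[0.24,-0.5,0],[0,0,-0.015]],
    [[0.48,-1,0],[0,0,-0.0296]],
    [[0.48,-1,0],[0,0,-0.0296]],
    [[0.48,-1,0],[0,0,-0.0296]],
    [[0.48,-1,0],[0,0,-0.0296]],
    [[0.48,-1,0],[0,0,-0.0296]],
    [[0.48,-1,0],[0,0,-0.0296]],
    [[0.48,-1,0],[0,0,-0.0296]]
  ]
}}

```text
time: 32.9
tcp_pos: [520.0, 2.2, 207.6]
orientation: [180.0, 0.1, 4.7]
wrist_force: [0.7, -0.0, -1.2]
grip_width: 0.784
grasp_force: 29.9
```

Request:
{"method": "servo_tool", "body": {
  "series": [
    [[0.48,-1,0],[0,0,-0.0296]],
    [[0.18,-0.375,0],[0,0,-0.0113]],
    [[0,0,-0.4],[0,0,0]],
    [[0,0,-0.7],[0,0,0]],
    [[0,0,-0.8],[0,0,0]],
    [[0,0,-0.6],[0,0,0]],
    [[0,0,-0.3],[0,0,0]],
    [[0,0,0],[0,0,0]]
  ]
}}

```text
time: 33.9
tcp_pos: [545.8, -50.7, 95.8]
orientation: [-180.0, 0.1, -2.4]
wrist_force: [-0.4, 0.1, -1.7]
grip_width: 0.792
grasp_force: 29.9
```

Request:
{"method": "servo_tool", "body": {
  "series": [
    [[0,0,-0.3],[0,0,0]],
    [[0,0,-0.35],[0,0,0]],
    [[0,0,-0.25],[0,0,0]],
    [[0,0,-0.22],[0,0,0]],
    [[0,0,0],[0,0,0]],
    [[0,0,0],[0,0,0]],
    [[0,0,0],[0,0,0]],
    [[0,0,0],[0,0,0]]
  ]
}}

```text
time: 34.9
tcp_pos: [546.7, -51.5, 52.1]
orientation: [180.0, -0.0, -2.5]
wrist_force: [-0.8, 1.1, -0.6]
grip_width: 0.787
grasp_force: 29.9
```

Request:
{"method": "servo_tool", "body": {
  "series": [
    [[0,0,0],[0,0,0]],
    [[0,0,0],[0,0,0]],
    [[0,0,0],[0,0,0]],
    [[0,0,0],[0,0,0]],
    [[0,0,0.5],[0,0,0]],
    [[0,0,1],[0,0,0]],
    [[0,0,1],[0,0,0]],
    [[0,0,1],[0,0,0]]
  ],
  "grip": 0.92
}}

```text
time: 35.9
tcp_pos: [546.3, -51.5, 193.0]
orientation: [180.0, 0.0, -2.5]
wrist_force: [0.1, -1.1, -0.7]
grip_width: 0.922
grasp_force: 0.0
```

Request:
{"method": "servo_tool", "body": {
  "series": [
    [[0,-0.5,0.5],[0,0,0]],
    [[0,-1,0.5],[0,0,0]],
    [[0,-1,0.5],[0,0,0]],
    [[0,-1,0],[0,0,0]],
    [[0,-1,0],[0,0,0]],
    [[0,-1,0],[0,0,0]],
    [[0,-0.5,0],[0,0,0]],
    [[0,0,0],[0,0,0]]
  ]
}}

```text
time: 36.9
tcp_pos: [546.1, -292.3, 251.5]
orientation: [180.0, 0.0, -2.6]
wrist_force: [-0.4, 0.1, -1.2]
grip_width: 0.92
grasp_force: 0.0
```

```bash
python3 - <<'E'
from fit import *
T=cam("top","t7");S=cam("scene","s7")
print(arm.read_state()["tcp_pos"])
crop("t7","a",235,415,165,255,4);crop("s7","b",220,400,155,245,4)
cv2.imwrite("pics/g7c.png",np.vstack([cv2.resize(cv2.imread(f"pics/{k}.png"),(600,300),interpolation=cv2.INTER_AREA) for k in "ab"]))
E
```

```text
[ 546.95320564 -289.26137151  251.54330233]
```

View pics/g7c.png

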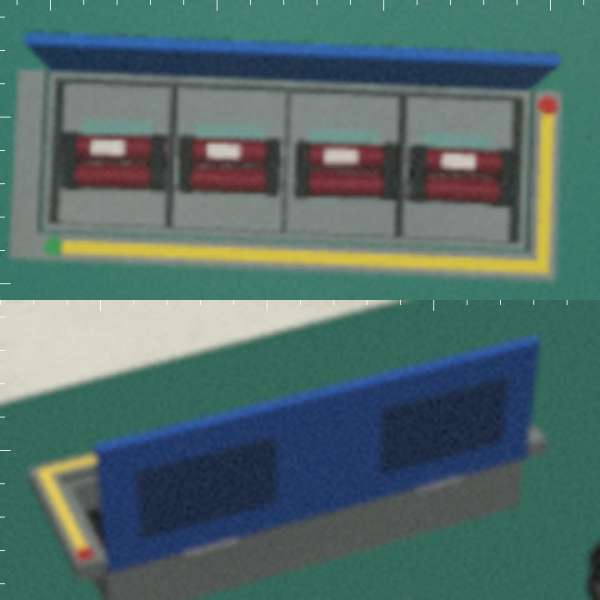

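All four blocks lie flat in their own bays. Next I'll take the closed gripper behind the lid.

Request:
{"method": "servo_tool", "body": {
  "series": [
    [[0.2,0.5,0],[0,0,0]],
    [[0.41,1,0],[0,0,0]],
    [[0.41,1,0],[0,0,0]],
    [[0.41,1,0],[0,0,0]],
    [[0.41,1,0],[0,0,0]],
    [[0.41,1,0],[0,0,0]],
    [[0.41,1,0],[0,0,0]],
    [[0.18,0.44,0],[0,0,0]]
  ],
  "grip": 0
}}

```text
time: 38.0
tcp_pos: [660.4, -6.8, 251.6]
orientation: [-179.8, 0.0, -2.1]
wrist_force: [0.5, -1.0, -0.1]
grip_width: 0.035
grasp_force: 0.0
```

Request:
{"method": "servo_tool", "body": {
  "series": [
    [[0,0,-0.4],[0,0,0]],
    [[0,0,-0.7],[0,0,0]],
    [[0,0,-0.8],[0,0,0]],
    [[0,0,-0.7],[0,0,0]],
    [[0,0,-0.4],[0,0,0]],
    [[0,0,-0.08],[0,0,0]],
    [[0,0,0],[0,0,0]],
    [[0,0,0],[0,0,0]]
  ]
}}

```text
time: 39.0
tcp_pos: [660.9, -14.0, 129.7]
orientation: [180.0, -0.1, -2.5]
wrist_force: [-0.3, 0.7, -0.4]
grip_width: 0.001
grasp_force: 0.0
```

Request:
{"method": "servo_tool", "body": {
  "series": [
    [[-0.2,0,0],[0,0,0]],
    [[-0.25,0,0],[0,0,0]],
    [[-0.25,0,-0.04],[0,0,0]],
    [[-0.2,0,0],[0,0,0]],
    [[-0.17,0,0],[0,0,0]],
    [[-0.17,0,0],[0,0,0]],
    [[-0.17,0,-0.027],[0,0,0]],
    [[-0.17,0,-0.027],[0,0,0]]
  ]
}}

```text
time: 40.0
tcp_pos: [596.5, -13.4, 124.6]
orientation: [-180.0, 0.0, -2.5]
wrist_force: [3.9, 1.5, 0.1]
grip_width: 0.003
grasp_force: 1.6
```

Request:
{"method": "servo_tool", "body": {
  "series": [
    [[-0.16,0,-0.055],[0,0,0]],
    [[-0.16,0,-0.055],[0,0,0]],
    [[-0.15,0,-0.084],[0,0,0]],
    [[-0.15,0,-0.084],[0,0,0]],
    [[-0.132,0,-0.108],[0,0,0]],
    [[-0.132,0,-0.108],[0,0,0]],
    [[-0.112,0,-0.13],[0,0,0]],
    [[-0.112,0,-0.13],[0,0,0]]
  ]
}}

```text
time: 41.0
tcp_pos: [552.2, -14.0, 94.2]
orientation: [180.0, 0.0, -2.5]
wrist_force: [3.5, 1.1, 1.8]
grip_width: 0.002
grasp_force: 1.2
```

Request:
{"method": "servo_tool", "body": {
  "series": [
    [[-0.088,0,-0.146],[0,0,0]],
    [[-0.088,0,-0.146],[0,0,0]],
    [[-0.06,0,-0.16],[0,0,0]],
    [[-0.06,0,-0.16],[0,0,0]],
    [[-0.033,0,-0.13],[0,0,0]],
    [[-0.033,0,-0.1],[0,0,0]],
    [[0,0,0],[0,0,0]],
    [[0,0,0],[0,0,0]]
  ]
}}

```text
time: 42.0
tcp_pos: [537.3, -14.1, 60.7]
orientation: [180.0, 0.1, -2.5]
wrist_force: [0.6, -0.3, -0.1]
grip_width: 0.002
grasp_force: 0.0
```

Request:
{"method": "servo_tool", "body": {
  "series": [
    [[0,0,-0.03],[0,0,0]],
    [[0,0,-0.03],[0,0,0]],
    [[0,0,-0.02],[0,0,0]],
    [[0,0,-0.02],[0,0,0]],
    [[0,0,0],[0,0,0]],
    [[0,0,0],[0,0,0]],
    [[0,0,0],[0,0,0]],
    [[0,0,0],[0,0,0]]
  ]
}}

```text
time: 43.0
tcp_pos: [537.6, -14.0, 58.3]
orientation: [180.0, 0.0, -2.5]
wrist_force: [-3.9, -0.3, 16.4]
grip_width: 0.004
grasp_force: 7.9
```

The lid is shut: 16 N of contact at z≈58. On to the pen.

Request:
{"method": "servo_tool", "body": {
  "series": [
    [[0,0,0.5],[0,0,0]],
    [[0,0,1],[0,0,0]],
    [[0,0,1],[0,0,0]],
    [[0,0,1],[0,0,0]],
    [[-0.195,-0.5,0],[0,0,0]],
    [[-0.389,-1,0],[0,0,0]],
    [[-0.389,-1,0],[0,0,0]],
    [[-0.389,-1,0],[0,0,0]]
  ]
}}

```text
time: 44.0
tcp_pos: [483.2, -155.0, 197.0]
orientation: [180.0, -0.0, -2.5]
wrist_force: [-0.2, -1.1, -0.1]
grip_width: 0.006
grasp_force: 0.0
```

```bash
python3 - <<'E'
from fit import *
T=cam("top","t8");S=cam("scene","s8")
print(arm.read_state()["tcp_pos"])
im=T["color"].astype(int);m=((im[...,2]-im[...,0])>50)
ys,xs=np.nonzero(m[160:260,230:420]);print("blue px",len(xs), xs.min()+230,xs.max()+230,ys.min()+160,ys.max()+160) if len(xs) else print("none")
crop("s8","a",220,400,155,245,4);crop("t8","b",400,500,225,315,4)
cv2.imwrite("pics/g8c.png",np.hstack([cv2.imread("pics/b.png"),cv2.resize(cv2.imread("pics/a.png"),(400,360)[:2],interpolation=cv2.INTER_AREA)]))
E
```

```text
[ 481.02816723 -159.51256973  197.00506463]
blue px 9539 230 414 160 259
```

View pics/g8c.png

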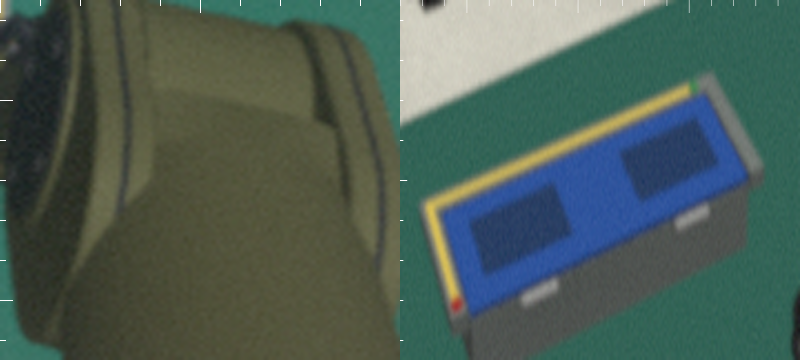

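The lid is flush with the flange. Continuing to the pen.

Request:
{"method": "servo_tool", "body": {
  "series": [
    [[-0.389,-1,0],[0,0,-0.0256]],
    [[-0.389,-1,0],[0,0,-0.0256]],
    [[-0.389,-1,0],[0,0,-0.0256]],
    [[-0.389,-1,0],[0,0,-0.0256]],
    [[-0.185,-0.475,0],[0,0,-0.0256]],
    [[0,0,0],[0,0,0]],
    [[0,0,-0.3],[0,0,0]],
    [[0,0,-0.3],[0,0,0]]
  ],
  "grip": 0.65
}}

```text
time: 45.1
tcp_pos: [415.0, -330.7, 171.9]
orientation: [-179.9, 0.0, -25.3]
wrist_force: [-0.0, 0.1, -0.7]
grip_width: 0.647
grasp_force: 0.0
```

Request:
{"method": "servo_tool", "body": {
  "series": [
    [[0,0,-0.4],[0,0,0]],
    [[0,0,-0.5],[0,0,0]],
    [[0,0,-0.4],[0,0,0]],
    [[0,0,-0.35],[0,0,0]],
    [[0,0,-0.3],[0,0,0]],
    [[0,0,-0.25],[0,0,0]],
    [[0,0,-0.12],[0,0,0]],
    [[0,0,0],[0,0,0]]
  ]
}}

```text
time: 46.1
tcp_pos: [414.0, -332.9, 80.0]
orientation: [180.0, 0.0, -25.5]
wrist_force: [-1.2, -0.2, -0.5]
grip_width: 0.656
grasp_force: 0.0
```

Request:
{"method": "servo_tool", "body": {
  "series": [
    [[0,0,0],[0,0,0]],
    [[0,0,0],[0,0,0]],
    [[0,0,0],[0,0,0]],
    [[0,0,0],[0,0,0]],
    [[0,0,0],[0,0,0]],
    [[0,0,0],[0,0,0]],
    [[0,0,0],[0,0,0]],
    [[0,0,0],[0,0,0]]
  ],
  "grip": 0
}}

```text
time: 47.1
tcp_pos: [414.1, -333.0, 80.3]
orientation: [180.0, -0.0, -25.6]
wrist_force: [-0.6, -0.2, 3.9]
grip_width: 0.244
grasp_force: 29.8
```

```bash
python3 -c "
from cell import arm
for i in range(4):
  s=arm.read_state();print(s['tcp_pos'],s['wrist_force'],s['moment'],s['orientation'],s['grip_width']); arm.camera('top')"
```

```text
[ 414.10894481 -332.95034718   80.29075663] [-0.63679743 -0.22134376  3.93516368] [ 0.13432856  0.11964257 -0.04625932] [ 1.79992826e+02 -1.65704096e-02 -2.55502588e+01] 0.24423384286971747
[ 414.1111138  -332.9387099    80.28496008] [-0.70590138  1.12579218  3.69348882] [0.08444741 0.09344739 0.05214437] [ 1.79991115e+02 -1.65588206e-02 -2.55462503e+01] 0.24829006164412867
[ 414.06957927 -332.95055739   80.28070624] [-0.72119783  0.83717517  4.90065795] [ 0.09077861  0.10691234 -0.04334447] [ 1.79992033e+02 -1.38204357e-02 -2.55512369e+01] 0.2455404958087039
[ 414.0967798  -332.96173831   80.28903709] [-0.12890079  0.5635551   5.44155885] [0.16279734 0.07906773 0.00220888] [ 1.79990579e+02 -1.73561414e-02 -2.55493849e+01] 0.2457678971140439
```

Request:
{"method": "servo_tool", "body": {
  "series": [
    [[0,0,0.1],[0,0,0]],
    [[0,0,0.25],[0,0,0]],
    [[0,0,0.4],[0,0,0]],
    [[0,0,0.4],[0,0,0]],
    [[0,0,0.4],[0,0,0]],
    [[0,0,0.4],[0,0,0]],
    [[0,0,0.3],[0,0,0]],
    [[0,0,0],[0,0,0]]
  ]
}}

```text
time: 48.3
tcp_pos: [414.6, -333.2, 171.3]
orientation: [180.0, -0.1, -25.5]
wrist_force: [0.5, 0.3, -1.5]
grip_width: 0.248
grasp_force: 29.8
```

Request:
{"method": "servo_tool", "body": {
  "series": [
    [[0.068,0.4,0],[0,0,0]],
    [[0.137,0.8,0],[0,0,0]],
    [[0.137,0.8,0],[0,0,0]],
    [[0.137,0.8,0],[0,0,0]],
    [[0.137,0.8,0],[0,0,0]],
    [[0.137,0.8,0],[0,0,0]],
    [[0.137,0.8,0],[0,0,0]],
    [[0.137,0.8,0],[0,0,0]]
  ]
}}

```text
time: 49.3
tcp_pos: [454.4, -90.4, 169.5]
orientation: [180.0, 0.1, -25.5]
wrist_force: [0.6, -0.4, -0.4]
grip_width: 0.247
grasp_force: 29.8
```

Request:
{"method": "servo_tool", "body": {
  "series": [
    [[0.137,0.8,0],[0,0,0]],
    [[0.137,0.8,0],[0,0,0]],
    [[0.137,0.8,0],[0,0,0]],
    [[0.137,0.8,0],[0,0,0]],
    [[0.137,0.8,0],[0,0,0]],
    [[0.137,0.8,0],[0,0,0]],
    [[0.137,0.8,0],[0,0,0]],
    [[0.068,0.4,0],[0,0,0]]
  ]
}}

```text
time: 50.3
tcp_pos: [495.0, 150.0, 169.4]
orientation: [180.0, 0.1, -25.3]
wrist_force: [-0.7, -0.5, -1.9]
grip_width: 0.244
grasp_force: 29.8
```

Request:
{"method": "servo_tool", "body": {
  "series": [
    [[0,0,0],[0,0,0]],
    [[0,0,0],[0,0,0]],
    [[0,0,-0.1],[0,0,0]],
    [[0,0,-0.2],[0,0,0]],
    [[0,0,-0.2],[0,0,0]],
    [[0,0,-0.15],[0,0,0]],
    [[0,0,0],[0,0,0]],
    [[0,0,0],[0,0,0]]
  ]
}}

```text
time: 51.3
tcp_pos: [496.3, 147.2, 144.2]
orientation: [-180.0, -0.0, -25.5]
wrist_force: [0.3, 0.3, -1.7]
grip_width: 0.25
grasp_force: 29.8
```

```bash
python3 - <<'E'
from h import *
T=cam("top","t9");S=cam("scene","s9");p=arm.read_state()["tcp_pos"];print(p)
print(proj(S,p-[0,0,68.3]),proj(S,[496.1,147.1,58]))
u,v=proj(S,[496.1,147.1,70]).astype(int)
crop("s9","s9c",u-50,u+50,v-45,v+30,6)
E
```

```text
[496.39485311 147.21501749 144.368603  ]
[351.98485898 170.65223937] [351.73471142 176.36563683]
```

View pics/s9c.png

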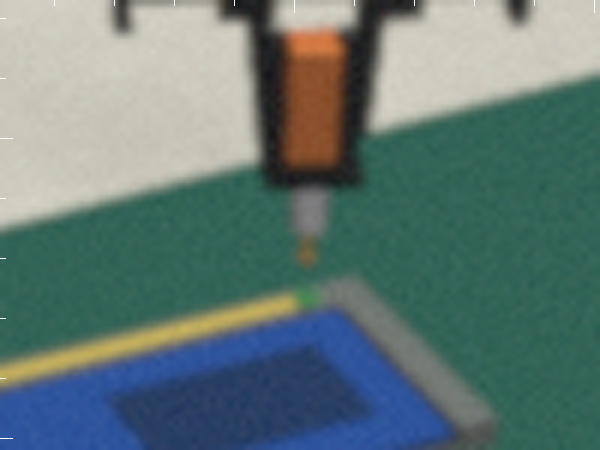

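The tip at (352,170) is directly above the green dot at (352,176), which agrees with the projection. Lowering gently.

Request:
{"method": "servo_tool", "body": {
  "series": [
    [[0,0,-0.1],[0,0,0]],
    [[0,0,-0.15],[0,0,0]],
    [[0,0,-0.12],[0,0,0]],
    [[0,0,-0.08],[0,0,0]],
    [[0,0,-0.05],[0,0,0]],
    [[0,0,-0.05],[0,0,0]],
    [[0,0,0],[0,0,0]],
    [[0,0,0],[0,0,0]]
  ]
}}

```text
time: 52.4
tcp_pos: [496.1, 147.1, 122.2]
orientation: [180.0, 0.0, -25.5]
wrist_force: [-1.3, -0.1, 0.7]
grip_width: 0.244
grasp_force: 29.8
```

```bash
python3 -c "
from cell import arm
import numpy as np
a=[]
for i in range(6):
  s=arm.read_state();a.append(np.r_[s['tcp_pos'],s['wrist_force']]); arm.camera('top')
print(np.round(np.mean(a,0),2))"
```

```text
[ 4.9611e+02  1.4712e+02  1.2222e+02 -6.8000e-01 -1.5000e-01  1.1300e+00]
```

Request:
{"method": "servo_tool", "body": {
  "series": [
    [[-0.004,-0.094,0],[0,0,0]],
    [[-0.004,-0.094,0],[0,0,0]],
    [[-0.004,-0.094,0],[0,0,0]],
    [[-0.004,-0.094,0],[0,0,0]],
    [[-0.004,-0.094,0],[0,0,0]],
    [[-0.004,-0.094,0],[0,0,0]],
    [[-0.004,-0.094,0],[0,0,0]],
    [[-0.004,-0.094,0],[0,0,0]]
  ]
}}

```text
time: 53.7
tcp_pos: [494.9, 116.8, 122.1]
orientation: [180.0, 0.0, -25.5]
wrist_force: [0.6, 2.0, 0.4]
grip_width: 0.247
grasp_force: 29.8
```

Request:
{"method": "servo_tool", "body": {
  "series": [
    [[-0.004,-0.094,0],[0,0,0]],
    [[-0.004,-0.094,0],[0,0,0]],
    [[-0.004,-0.094,0],[0,0,0]],
    [[-0.004,-0.094,0],[0,0,0]],
    [[-0.004,-0.094,0],[0,0,0]],
    [[-0.004,-0.094,0],[0,0,0]],
    [[-0.004,-0.094,0],[0,0,0]],
    [[-0.004,-0.094,0],[0,0,0]]
  ]
}}

```text
time: 54.7
tcp_pos: [493.6, 86.7, 122.1]
orientation: [180.0, 0.0, -25.5]
wrist_force: [-0.1, 0.6, 2.1]
grip_width: 0.25
grasp_force: 29.8
```

Request:
{"method": "servo_tool", "body": {
  "series": [
    [[-0.004,-0.094,0],[0,0,0]],
    [[-0.004,-0.094,0],[0,0,0]],
    [[-0.004,-0.094,0],[0,0,0]],
    [[-0.004,-0.094,0],[0,0,0]],
    [[-0.004,-0.094,0],[0,0,0]],
    [[-0.004,-0.094,0],[0,0,0]],
    [[-0.004,-0.094,0],[0,0,0]],
    [[-0.004,-0.094,0],[0,0,0]]
  ]
}}

```text
time: 55.7
tcp_pos: [492.3, 56.7, 122.1]
orientation: [180.0, 0.0, -25.5]
wrist_force: [0.5, 1.1, 0.6]
grip_width: 0.246
grasp_force: 29.8
```

Request:
{"method": "servo_tool", "body": {
  "series": [
    [[-0.004,-0.094,0],[0,0,0]],
    [[-0.004,-0.094,0],[0,0,0]],
    [[-0.004,-0.094,0],[0,0,0]],
    [[-0.004,-0.094,0],[0,0,0]],
    [[-0.004,-0.094,0],[0,0,0]],
    [[-0.004,-0.094,0],[0,0,0]],
    [[-0.004,-0.094,0],[0,0,0]],
    [[-0.004,-0.094,0],[0,0,0]]
  ]
}}

```text
time: 56.7
tcp_pos: [491.1, 26.6, 122.1]
orientation: [180.0, -0.0, -25.5]
wrist_force: [-0.0, 1.4, 1.2]
grip_width: 0.247
grasp_force: 29.8
```

Request:
{"method": "servo_tool", "body": {
  "series": [
    [[-0.004,-0.094,0],[0,0,0]],
    [[-0.004,-0.094,0],[0,0,0]],
    [[-0.004,-0.094,0],[0,0,0]],
    [[-0.004,-0.094,0],[0,0,0]],
    [[-0.004,-0.094,0],[0,0,0]],
    [[-0.004,-0.094,0],[0,0,0]],
    [[-0.004,-0.094,0],[0,0,0]],
    [[-0.004,-0.094,0],[0,0,0]]
  ]
}}

```text
time: 57.7
tcp_pos: [489.8, -3.5, 122.2]
orientation: [180.0, -0.0, -25.5]
wrist_force: [-0.3, 1.3, 0.8]
grip_width: 0.247
grasp_force: 29.8
```

Request:
{"method": "servo_tool", "body": {
  "series": [
    [[-0.004,-0.094,0],[0,0,0]],
    [[-0.004,-0.094,0],[0,0,0]],
    [[-0.004,-0.094,0],[0,0,0]],
    [[-0.004,-0.094,0],[0,0,0]],
    [[-0.004,-0.094,0],[0,0,0]],
    [[-0.004,-0.094,0],[0,0,0]],
    [[-0.004,-0.094,0],[0,0,0]],
    [[-0.004,-0.094,0],[0,0,0]]
  ]
}}

```text
time: 58.7
tcp_pos: [488.5, -33.6, 122.1]
orientation: [180.0, -0.0, -25.5]
wrist_force: [-0.5, 0.9, 0.3]
grip_width: 0.247
grasp_force: 29.8
```

Request:
{"method": "servo_tool", "body": {
  "series": [
    [[-0.004,-0.094,0],[0,0,0]],
    [[-0.004,-0.094,0],[0,0,0]],
    [[-0.004,-0.094,0],[0,0,0]],
    [[-0.004,-0.094,0],[0,0,0]],
    [[-0.004,-0.094,0],[0,0,0]],
    [[-0.004,-0.094,0],[0,0,0]],
    [[-0.004,-0.094,0],[0,0,0]],
    [[-0.004,-0.094,0],[0,0,0]]
  ]
}}

```text
time: 59.7
tcp_pos: [487.2, -63.7, 122.1]
orientation: [180.0, 0.0, -25.5]
wrist_force: [0.1, 1.4, 1.3]
grip_width: 0.249
grasp_force: 29.8
```

Request:
{"method": "servo_tool", "body": {
  "series": [
    [[-0.004,-0.094,0],[0,0,0]],
    [[-0.004,-0.094,0],[0,0,0]],
    [[-0.004,-0.094,0],[0,0,0]],
    [[-0.004,-0.094,0],[0,0,0]],
    [[-0.004,-0.094,0],[0,0,0]],
    [[-0.004,-0.094,0],[0,0,0]],
    [[-0.004,-0.094,0],[0,0,0]],
    [[-0.004,-0.094,0],[0,0,0]]
  ]
}}

```text
time: 60.7
tcp_pos: [485.9, -93.7, 122.1]
orientation: [180.0, 0.0, -25.5]
wrist_force: [0.2, 0.8, 1.3]
grip_width: 0.247
grasp_force: 29.8
```

Request:
{"method": "servo_tool", "body": {
  "series": [
    [[-0.004,-0.094,0],[0,0,0]],
    [[-0.004,-0.094,0],[0,0,0]],
    [[-0.004,-0.094,0],[0,0,0]],
    [[-0.004,-0.094,0],[0,0,0]],
    [[-0.004,-0.094,0],[0,0,0]],
    [[-0.004,-0.094,0],[0,0,0]],
    [[-0.004,-0.094,0],[0,0,0]],
    [[-0.004,-0.094,0],[0,0,0]]
  ]
}}

```text
time: 61.7
tcp_pos: [484.7, -123.8, 122.1]
orientation: [180.0, 0.0, -25.5]
wrist_force: [-0.3, 0.8, 0.8]
grip_width: 0.248
grasp_force: 29.8
```

Request:
{"method": "servo_tool", "body": {
  "series": [
    [[-0.004,-0.094,0],[0,0,0]],
    [[-0.004,-0.094,0],[0,0,0]],
    [[-0.004,-0.094,0],[0,0,0]],
    [[-0.004,-0.094,0],[0,0,0]],
    [[-0.004,-0.094,0],[0,0,0]],
    [[-0.004,-0.094,0],[0,0,0]],
    [[-0.004,-0.094,0],[0,0,0]],
    [[-0.004,-0.094,0],[0,0,0]]
  ]
}}

```text
time: 62.7
tcp_pos: [483.4, -153.9, 122.1]
orientation: [180.0, -0.0, -25.5]
wrist_force: [-0.1, 1.0, 0.9]
grip_width: 0.249
grasp_force: 29.8
```

Request:
{"method": "servo_tool", "body": {
  "series": [
    [[-0.004,-0.094,0],[0,0,0]],
    [[-0.004,-0.094,0],[0,0,0]],
    [[-0.004,-0.094,0],[0,0,0]],
    [[-0.004,-0.094,0],[0,0,0]],
    [[-0.004,-0.094,0],[0,0,0]],
    [[-0.004,-0.094,0],[0,0,0]],
    [[-0.004,-0.094,0],[0,0,0]],
    [[-0.004,-0.094,0],[0,0,0]]
  ]
}}

```text
time: 63.7
tcp_pos: [482.1, -184.0, 122.1]
orientation: [180.0, 0.0, -25.5]
wrist_force: [0.8, 1.2, 0.9]
grip_width: 0.247
grasp_force: 29.8
```

Request:
{"method": "servo_tool", "body": {
  "series": [
    [[0.05,0,0],[0,0,0]],
    [[0.09,-0.0037,0],[0,0,0]],
    [[0.094,-0.0037,0],[0,0,0]],
    [[0.094,-0.0037,0],[0,0,0]],
    [[0.094,-0.0037,0],[0,0,0]],
    [[0.094,-0.0037,0],[0,0,0]],
    [[0.094,-0.0037,0],[0,0,0]],
    [[0.094,-0.0037,0],[0,0,0]]
  ]
}}

```text
time: 64.7
tcp_pos: [510.5, -184.8, 122.1]
orientation: [180.0, -0.0, -25.5]
wrist_force: [-1.3, 0.4, 1.1]
grip_width: 0.247
grasp_force: 29.8
```

Request:
{"method": "servo_tool", "body": {
  "series": [
    [[0.094,-0.0037,0],[0,0,0]],
    [[0.094,-0.0037,0],[0,0,0]],
    [[0.094,-0.0037,0],[0,0,0]],
    [[0.094,-0.0037,0],[0,0,0]],
    [[0.094,-0.0037,0],[0,0,0]],
    [[0.094,-0.0037,0],[0,0,0]],
    [[0.094,-0.0037,0],[0,0,0]],
    [[0.094,-0.0037,0],[0,0,0]]
  ]
}}

```text
time: 65.7
tcp_pos: [540.6, -185.9, 122.1]
orientation: [180.0, 0.0, -25.5]
wrist_force: [-0.9, 0.7, 1.8]
grip_width: 0.245
grasp_force: 29.8
```

Request:
{"method": "servo_tool", "body": {
  "series": [
    [[0.094,-0.0037,0],[0,0,0]],
    [[0.094,-0.0037,0],[0,0,0]],
    [[0.094,-0.0037,0],[0,0,0]],
    [[0.094,-0.0037,0],[0,0,0]],
    [[0.094,-0.0037,0],[0,0,0]],
    [[0.094,-0.0037,0],[0,0,0]],
    [[0.094,-0.0037,0],[0,0,0]],
    [[0.094,-0.0037,0],[0,0,0]]
  ]
}}

```text
time: 66.7
tcp_pos: [570.7, -187.2, 122.1]
orientation: [180.0, 0.0, -25.5]
wrist_force: [-1.4, 0.0, 1.5]
grip_width: 0.245
grasp_force: 29.8
```

Request:
{"method": "servo_tool", "body": {
  "series": [
    [[0.094,-0.0065,0],[0,0,0]],
    [[0.094,-0.0065,0],[0,0,0]],
    [[0.094,-0.0065,0],[0,0,0]],
    [[0.094,-0.0065,0],[0,0,0]],
    [[0.08,-0.0065,0],[0,0,0]],
    [[0.035,0,0],[0,0,0]],
    [[0,0,0],[0,0,0]],
    [[0,0,0],[0,0,0]]
  ]
}}

```text
time: 67.7
tcp_pos: [590.5, -188.5, 122.3]
orientation: [-180.0, -0.1, -25.5]
wrist_force: [1.0, -0.2, 0.2]
grip_width: 0.245
grasp_force: 29.8
```

Request:
{"method": "servo_tool", "body": {
  "series": [
    [[0,0,0],[0,0,0]],
    [[0,0,0.1],[0,0,0]],
    [[0,0,0.2],[0,0,0]],
    [[0,0,0.3],[0,0,0]],
    [[0,0,0.3],[0,0,0]],
    [[0,0,0.2],[0,0,0]],
    [[0,0,0.1],[0,0,0]],
    [[0,0,0],[0,0,0]]
  ]
}}

```text
time: 68.7
tcp_pos: [590.1, -188.5, 170.4]
orientation: [180.0, -0.0, -25.5]
wrist_force: [0.6, 0.7, -1.8]
grip_width: 0.248
grasp_force: 29.8
```

Request:
{"method": "servo_tool", "body": {
  "series": [
    [[-0.339,-0.278,0],[0,0,0]],
    [[-0.677,-0.556,0],[0,0,0]],
    [[-0.677,-0.556,0],[0,0,0]],
    [[-0.677,-0.556,0],[0,0,0]],
    [[-0.677,-0.556,0],[0,0,0]],
    [[-0.677,-0.556,0],[0,0,0]],
    [[-0.474,-0.389,0],[0,0,0]],
    [[-0.203,-0.166,0],[0,0,0]]
  ]
}}

```text
time: 69.7
tcp_pos: [411.3, -334.5, 170.0]
orientation: [179.9, 0.1, -25.8]
wrist_force: [-0.6, 0.1, -0.6]
grip_width: 0.249
grasp_force: 29.8
```

Request:
{"method": "servo_tool", "body": {
  "series": [
    [[0,0,0],[0,0,0]],
    [[0,0,0],[0,0,0]],
    [[0,0,0],[0,0,0]],
    [[0,0,0],[0,0,0]],
    [[0,0,0],[0,0,0]],
    [[0,0,0],[0,0,0]],
    [[0,0,0],[0,0,0]],
    [[0,0,0],[0,0,0]]
  ]
}}

```text
time: 70.7
tcp_pos: [414.0, -333.0, 170.2]
orientation: [180.0, -0.0, -25.5]
wrist_force: [-0.8, 0.1, -1.7]
grip_width: 0.247
grasp_force: 29.8
```

Exactly at the grasp position. Lowering from 170 to 81 in two steps.

Request:
{"method": "servo_tool", "body": {
  "series": [
    [[0,0,-0.2],[0,0,0]],
    [[0,0,-0.3],[0,0,0]],
    [[0,0,-0.3],[0,0,0]],
    [[0,0,-0.3],[0,0,0]],
    [[0,0,-0.3],[0,0,0]],
    [[0,0,-0.2],[0,0,0]],
    [[0,0,-0.15],[0,0,0]],
    [[0,0,0],[0,0,0]]
  ]
}}

```text
time: 71.7
tcp_pos: [413.9, -332.8, 99.8]
orientation: [-180.0, 0.0, -25.5]
wrist_force: [-0.2, 0.0, -1.3]
grip_width: 0.246
grasp_force: 29.8
```

Request:
{"method": "servo_tool", "body": {
  "series": [
    [[0,0,-0.15],[0,0,0]],
    [[0,0,-0.15],[0,0,0]],
    [[0,0,-0.1],[0,0,0]],
    [[0,0,-0.05],[0,0,0]],
    [[0,0,-0.02],[0,0,0]],
    [[0,0,0],[0,0,0]],
    [[0,0,0],[0,0,0]],
    [[0,0,0],[0,0,0]]
  ]
}}

```text
time: 72.7
tcp_pos: [414.1, -333.0, 81.4]
orientation: [180.0, -0.0, -25.5]
wrist_force: [-0.2, -0.8, -1.1]
grip_width: 0.247
grasp_force: 29.8
```

Request:
{"method": "servo_tool", "body": {
  "series": [
    [[0,0,-0.02],[0,0,0]],
    [[0,0,-0.015],[0,0,0]],
    [[0,0,0],[0,0,0]],
    [[0,0,0],[0,0,0]],
    [[0,0,0],[0,0,0]],
    [[0,0,0],[0,0,0]],
    [[0,0,0],[0,0,0]],
    [[0,0,0],[0,0,0]]
  ]
}}

```text
time: 73.7
tcp_pos: [414.1, -333.0, 80.3]
orientation: [180.0, -0.0, -25.5]
wrist_force: [-0.5, 1.3, 6.0]
grip_width: 0.245
grasp_force: 29.8
```

Request:
{"method": "servo_tool", "body": {
  "series": [
    [[0,0,0],[0,0,0]],
    [[0,0,0],[0,0,0]],
    [[0,0,0],[0,0,0]],
    [[0,0,0],[0,0,0]],
    [[0,0,0],[0,0,0]],
    [[0,0,0.2],[0,0,0]],
    [[0,0,0.4],[0,0,0]],
    [[0,0,0.7],[0,0,0]]
  ],
  "grip": 0.65
}}

```text
time: 74.7
tcp_pos: [413.7, -332.7, 132.9]
orientation: [-180.0, 0.1, -25.5]
wrist_force: [1.1, 0.0, -0.1]
grip_width: 0.652
grasp_force: 0.0
```

Request:
{"method": "servo_tool", "body": {
  "series": [
    [[0,0,0.8],[0,0,0]],
    [[0,0,0.8],[0,0,0]],
    [[0,0,0.6],[0,0,0]],
    [[-0.3,0.8,0],[0,0,0]],
    [[-0.3,0.9,0],[0,0,0]],
    [[-0.3,0.9,0],[0,0,0]],
    [[-0.2,0.9,0],[0,0,0]],
    [[0,0.8,0],[0,0,0]]
  ]
}}

```text
time: 75.7
tcp_pos: [369.3, -159.8, 221.0]
orientation: [-180.0, -0.0, -25.6]
wrist_force: [0.7, 0.3, -0.5]
grip_width: 0.648
grasp_force: 0.0
```

Request:
{"method": "servo_tool", "body": {
  "series": [
    [[0,0.9,0],[0,0,0]],
    [[0,0.9,0],[0,0,0]],
    [[0,0.9,0],[0,0,0]],
    [[0,0.5,0],[0,0,0]],
    [[0,0,0],[0,0,0]],
    [[0,0,0],[0,0,0]],
    [[0,0,0],[0,0,0]],
    [[0,0,0],[0,0,0]]
  ]
}}

```text
time: 76.7
tcp_pos: [370.0, -33.7, 220.0]
orientation: [180.0, -0.0, -25.6]
wrist_force: [0.0, 0.7, -0.3]
grip_width: 0.651
grasp_force: 0.0
```

```bash
python3 - <<'E'
from h import *
T=cam("top","te");S=cam("scene","se")
def orange(im,f):
    a=im.astype(int);m=((a[...,0]-a[...,2])>60)&((a[...,0]-a[...,1])>30)&(a[...,1]>50);return m
for n,c,f,box in(("top",T,"top0",(440,500,240,310)),("scene",S,"scene0",(130,200,170,250))):
    x0,x1,y0,y1=box;o=cv2.imread(f"pics/{f}.png")[:,:,::-1]
    for k in(o,c["color"]):
        ys,xs=np.nonzero(orange(k,0)[y0:y1,x0:x1]);print(n,len(xs),xs.mean()+x0,ys.mean()+y0)
    print("diff",np.abs(o[y0:y1,x0:x1].astype(int)-c["color"][y0:y1,x0:x1]).mean(), "mat", np.abs(o[170:200,420:440].astype(int)-c["color"][170:200,420:440]).mean())
a=cv2.imread("pics/scene0.png").astype(int);b=cv2.imread("pics/se.png").astype(int)
print("meter/driver/spool diff",[np.abs(a[y:Y,x:X]-b[y:Y,x:X]).mean().round(1) for x,X,y,Y in((190,280,260,315),(335,370,244,295),(392,430,220,252))])
E
```

```text
top 135 473.8888888888889 277.64444444444445
top 132 473.9848484848485 277.6590909090909
diff 2.6623809523809525 mat 2.4155555555555557
scene 221 162.25339366515837 195.54751131221718
scene 216 162.39814814814815 195.55555555555554
diff 4.854404761904762 mat 26.140555555555554
meter/driver/spool diff [np.float64(2.9), np.float64(2.8), np.float64(3.3)]
```

```bash
python3 -c "
from cell import arm
print(arm.hand_in())"
```

```text
the job is handed in; nothing more can be done
None
```

I handed the job in at about 77 s; no verdict came back. All four blocks lie flat in their own bays, the lid is shut, the pen made one pass from green dot to red dot and is back in its rest, and the meter, spool and screwdriver are unmoved.

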